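# Make up the ward tray from the block warmer

## Task

Make up the ward's delivery tray: open the warmer's cover, lift every amber vial straight up out of its well and stand it in a vial compartment of the tray, one to a compartment, and stack all the cartons flat and squarely one upon another in a single column on the tray's black pad, lengthways along it. Leave the warmer shut down: cover fully closed again and its dial turned back to zero. Keep the vials upright throughout and leave the other things on the counter where they are.

Things in the scene. Friction and masses are not known exactly. Their poses are not given: they have to be found in the camera images.
- warmer: White block warmer, fixed, on the left or right of the counter (the tray is on the other side). Housing 265 (x) x 270 (y) mm, flat top 135 mm above the counter with an open cavity 110 (x) x 210 (y) mm, 50 deep, for the vials. Origin: underside, below the middle of the row of wells. +x leads from the dial side (facing the robot, up to 0.12 rad askew) to the hinge side, +y along the row of wells.
- wells (a point): Middle of the row of four wells, on the aluminium block's top face (floor of the cavity), 85 mm above the counter; axes as the warmer's. Wells at y = -75, -25, 25, 75 mm from here: round blind holes 36 mm wide, 65 mm deep. The cavity leaves 38 mm beside a vial on its -x and +x sides for the fingers; along y the next vial is 16 mm away.
- cover (a joint): Warmer's clear flat cover, 155 (x) x 250 (y) x 6 mm, hinged along y at its far (+x) edge: 0 = closed, lying on the rim; grows as its near edge swings up and away from the robot; 1.57 = upright, stop at 1.65 rad. A stiff hinge holds it wherever it is left; about 4 N at the handle moves it.
- cover_handle (a point): Middle of the cover's steel handle, a round bar 10 mm thick, 110 mm long along y, on two posts 100 mm apart, 36 mm off the cover's upper face; seen from the hinge axis it lies 135 mm along the cover and 42 mm squarely off it. Moves and turns with the cover. Closed it is 180 mm above the counter.
- cover_hinge (a point): Point on the cover's hinge axis, in its middle, 138 mm above the counter, 85 mm to the warmer's +x side of the row of wells; the axis runs along its y.
- dial (a joint): Warmer's temperature dial on top of the housing near the robot: 0 = zero (off, a stop), grows clockwise seen from above to 2.0 rad; set to between 0.8 and 1.3 at the start, so it is turned back anticlockwise. Turns lightly (0.03 N m).
- dial_grip (a point): On the dial's axis, 172 mm above the counter, at the height to grip. The grip is an upright black bar 42 mm long and 14 mm thick, reaching from 25 mm below this point to 7 mm above it, lying along this point's x axis, which turns with the dial. A white line marks the end that points to the red mark (towards the robot) at zero.
- tray: Grey delivery tray, 240 (x) x 260 (y) mm, fixed; origin at the underside of its middle, +x away from the robot, up to 0.12 rad askew. Floor 6 mm above the counter, edge 12 mm. The far (+x) half has a blue row of four vial compartments, the near half the black carton pad.
- bays (a point): Middle of the row of vial compartments, at the tray's floor, 6 mm above the counter, 80 mm to the tray's +x side; axes as the tray's. Four square compartments at y = -87, -29, 29, 87 mm from here, each 54 x 54 mm inside, walls 4 mm thick and 40 mm high above this floor. One vial fits in each.
- tray_pad (a point): Middle of the upper face of the tray's black carton pad, 9 mm above the counter: 70 mm (x) x 124 mm (y), long side along y (axes as the tray's), 140 mm from the line of the compartments' middles.
- vial0_c (a point): Centre (half-way up) of a closed amber glass vial, 108 mm high, z up its axis: body 34 mm across up to 80 mm, thin neck, then a white cap 30 mm across, 26 mm high, at the top. About 0.11 kg. At the start in the well at y = -75 mm, 43 mm of it above the block, its top 7 mm below the rim. Two or three of the four vials are there in a run, the rest absent.
- vial1_c (a point): Centre (half-way up) of a closed amber glass vial, 108 mm high, z up its axis: body 34 mm across up to 80 mm, thin neck, then a white cap 30 mm across, 26 mm high, at the top. About 0.11 kg. At the start in the well at y = -25 mm, 43 mm of it above the block, its top 7 mm below the rim. Two or three of the four vials are there in a run, the rest absent.
- vial2_c (a point): Centre (half-way up) of a closed amber glass vial, 108 mm high, z up its axis: body 34 mm across up to 80 mm, thin neck, then a white cap 30 mm across, 26 mm high, at the top. About 0.11 kg. At the start in the well at y = 25 mm, 43 mm of it above the block, its top 7 mm below the rim. Two or three of the four vials are there in a run, the rest absent.
- vial3_c (a point): Centre (half-way up) of a closed amber glass vial, 108 mm high, z up its axis: body 34 mm across up to 80 mm, thin neck, then a white cap 30 mm across, 26 mm high, at the top. About 0.11 kg. At the start in the well at y = 75 mm, 43 mm of it above the block, its top 7 mm below the rim. Two or three of the four vials are there in a run, the rest absent.
- carton0_c (a point): Centre (half-way up) of a closed white carton with a broad blue band near one end, 120 (x) x 66 (y) x 40 mm (z up), about 0.13 kg, lying flat on the counter between the warmer and the tray at the start. Two or three cartons are there in a run. Any order in the column will do, either way round, either broad face up.
- carton1_c (a point): Centre (half-way up) of a closed white carton with a broad green band near one end, 120 (x) x 66 (y) x 40 mm (z up), about 0.13 kg, lying flat on the counter between the warmer and the tray at the start. Two or three cartons are there in a run. Any order in the column will do, either way round, either broad face up.
- carton2_c (a point): Centre (half-way up) of a closed white carton with a broad orange band near one end, 120 (x) x 66 (y) x 40 mm (z up), about 0.13 kg, lying flat on the counter between the warmer and the tray at the start. Two or three cartons are there in a run. Any order in the column will do, either way round, either broad face up.
- syrup: Bystander, leave alone: amber syrup bottle, 60 mm across and 130 high, origin under its middle.
- jar: Bystander, leave alone: white ointment jar with a blue lid, 68 mm across and 60 high, origin under its middle.
- measure: Bystander, leave alone: clear measuring cup, 56 mm across and 70 high, origin under its middle.
- tape: Bystander, leave alone: blue tape dispenser 130 x 50 x 85 mm, origin under its middle.
- stapler: Bystander, leave alone: red desk stapler 130 x 32 x 46 mm, origin under its middle.
- marker: Bystander, leave alone: red marker pen 120 mm long, 14 thick, origin under its middle.
- counting_tray: Bystander, leave alone: green pill-counting tray 100 x 140 x 16 mm with a white spatula in it, origin under its middle.
There are look-alikes about, which are no part of the job. Leave any purple or turquoise look-alike of the part that bears carton2_c alone.

How it is judged:
By the outcome, as a careful person would: the job done as asked, in the order asked, and still so for the second after the job is handed in, with the robot touching nothing.
Of vial0, vial1, vial2, vial3 only 2 to 3 are there at a start; the rules pass over those that are not, and their reading is None.
Of carton0, carton1, carton2 only 2 to 3 are there at a start; the rules pass over those that are not, and their reading is None.
At some moment in a run one of carton0, carton1, carton2 may be knocked a few centimetres aside while the robot is not near it.
It also fails if it takes over 210 s, if anything falls off the work surface, if the arm or the gripper's body presses on something with over 40 N, if the wrist force passes 120 N, or if a joint passes its speed limit or range.

## Robot

A 6-joint arm with a two-finger parallel gripper is mounted at the origin on the work surface. World frame = base frame: x ahead of the robot, y to its left, z up, the work surface at z = 0. Lengths are in mm, angles in rad, forces in N, time in s.
With the tool pointing down it reaches from about 325 to 900 mm from the base axis. Payload 3.5 kg.
Tool frame: the origin (TCP) lies at the very end of the fingers, on their centre line; the grasp point (between the pads) lies 19 mm behind it (bot.hold_point_z is the z of the grasp point in the tool frame, in mm); z points along the fingers, y is the line along which they close (so a half turn about z gives the same grasp; the last joint's range is limited). The gripper opens to 85 mm and grips with 20 to 120 N. Pads are 22 mm wide; open, the fingers measure 114 mm over their backs; the gripper's body (76 mm by 85 mm) begins 54 mm behind the grasp point. The pads swing forward as they close: fully open they stand 13 mm farther back than shut.
Start: joints at [-0.103, 0.276, -0.026, 1.268, 0, 1.467], TCP at [624.997, -0.01, 231.313] pointing down, gripper open.
Joint ranges: [-3.12, 3.12], [-0.85, 1.88], [-1.08, 1.24], [-1.95, 2.15], [-1.57, 1.53], [-3.14, 3.14]. Speed limits (rad/s): [2.57, 2.57, 3.14, 3.14, 3.14, 3.14].

## Interface

Orientations are given as [roll, pitch, yaw] about the fixed x, y, z axes, in that order (R = Rz(yaw) Ry(pitch) Rx(roll)).
In Python, from cell import bot gives the robot as it stands.
- The arm moves only by the shell command python3 -m pendant 'ROWS' [OPENING] [FORCE]. ROWS is JSON, a list that holds one entry, the list of rows, each a list of 4 numbers: the shift along the tool's x, y, z normalised to -1 to 1, where 1 is 30 cm, then the turn about the tool's z normalised to -1 to 1, where 1 is pi rad. A call has exactly 5 rows; each row shifts and turns the commanded pose from where the row before left it, along the tool's axes as they then stand; what a row does not reach is not made up. A row lasts 1/8 s, in which the tool goes at most 62.5 mm and 10.7 degrees, less where a joint would pass 70% of its speed; a pose out of reach is approached as far as the arm can. A call with a number of a shift or a turn outside -1 to 1 is refused whole. A call with a gripper value outside its range is refused whole. OPENING is the opening, from 0 (shut) to 1 (fully open), set as the call begins (- or left out, the last holds). The fingers move at their own pace and stop on an object; FORCE is the grip in N (left out, the last holds). Time passes only in rows, so rows that do not move let the fingers close, or fill a call up. It gives the time, the measured TCP pose, the force, the opening and the grip force at its end, in the units of the state.
- bot.state(): the state, without advancing time (a new reading comes with each control period).
- bot.snapshot(name): name is "scene" or "side" or "wrist"; returns the picture (480x640x3 uint8, red, green, blue); there is no depth.
- bot.camera_params(name): a dict with "vertical_fov" (degrees; the focal length in pixels is half the picture's height over the tangent of half this angle, whatever the lens; pixels are square), "cx", "cy" (the principal point, pixels), "camera_from_world" (4x4, takes a point from world to camera coordinates). Camera axes: x right, y down, z forward; pixel columns grow to the right and rows downward; lengths in mm; the calibration is good to about 2 mm. A picture is of the moment at which its call begins: read the wrist's pose just before it. camera_params takes no time and is no camera call; for the wrist camera it gives the pose at the moment of the call.
- bot.close_job(): hands the job in; it is judged then, once.
The state is a dict: "time_s": time; "joints": joint angles; "qd": joint speeds; "tau": joint torques, N m; "tcp_pos": TCP position; "eef_rot": TCP orientation; "force": force on the tool from outside, world axes, zero at the start; "wrist_torque": the same for the moment, N m; "gripper_width": finger opening in mm; "finger_force": force on a finger pad.
Only numpy, scipy, OpenCV 4.12 (cv2) and the standard library are available. Lean on these libraries where they do the work, as an engineer would, in place of code of your own. Each camera call takes 0.05 s, during which the arm holds its last target. There are 200 camera calls.

## Working session

There is one attempt and no reset: what is moved stays moved. The work goes in short steps, Python scripts to look and compute and a shell command to move; the robot and the scene stay as the last step left them, time stands still between calls to the robot, and variables do not carry over. Pictures are saved under pics/ and viewed, at most 17 in all, crops included, and the job is handed in when it is done.

```bash
ls; mkdir -p pics
cat > h.py <<'E'
import numpy as np,cv2,sys
from cell import bot
from scipy.spatial.transform import Rotation as R
def snap(n,f=None):
    p=bot.camera_params(n); im=bot.snapshot(n)
    if f: cv2.imwrite('pics/'+f,im[:,:,::-1])
    return im,p
def ray(p,u,v):
    T=np.array(p['camera_from_world']); f=240/np.tan(np.radians(p['vertical_fov'])/2)
    d=T[:3,:3].T@np.array([(u-p['cx'])/f,(v-p['cy'])/f,1]); o=-T[:3,:3].T@T[:3,3]
    return o,d
def onz(p,u,v,z):
    o,d=ray(p,u,v); return o+d*(z-o[2])/d[2]
def proj(p,X):
    T=np.array(p['camera_from_world']); f=240/np.tan(np.radians(p['vertical_fov'])/2)
    c=T[:3,:3]@np.array(X,float)+T[:3,3]; return np.array([p['cx']+f*c[0]/c[2],p['cy']+f*c[1]/c[2]])
def delta(X,yaw=None):
    """tool-frame shift/turn to bring TCP to X (mm) with tool y at world angle yaw"""
    s=bot.state(); r=R.from_euler('xyz',s['eef_rot']); d=r.inv().apply(np.array(X)-s['tcp_pos'])
    y=r.apply([0,1,0]); a=np.arctan2(y[1],y[0]); out=(d/300).round(4).tolist()
    if yaw is not None:
        t=-(yaw-a); t=(t+np.pi/2)%np.pi-np.pi/2; out.append(round(t/np.pi,4)) # tool z down
    print('shift mm',d.round(1),'norm',out,'tooly',round(a,3),'t',s['time_s'],'j6',round(s['joints'][5],2))
E
python3 - <<'E'
from h import *
for n in('scene','side','wrist'):
    im,p=snap(n,n+'0.png'); print(n,p['vertical_fov'],p['cx'],p['cy'],ray(p,320,240))
print(bot.state())
E
```

```text
pics
scene 50.82914449501113 321.4413969896903 236.64330368194442 (array([1653.05095899, -305.67819117,  999.75244305]), array([-0.77345068,  0.21541045, -0.59617505]))
side 46.669026386771655 320.84091221809734 243.23300184088586 (array([-255.18599524, -705.42708981, 1324.18927324]), array([ 0.48015054,  0.45682058, -0.74887013]))
wrist 62.46047872937959 320.3337626551149 242.5831867613762 (array([625.48444906,  66.56866893, 372.87063251]), array([-0.00237374, -0.25967332, -0.96571602]))
{'time_s': 0.15, 'joints': array([-1.03429347e-01,  2.77008385e-01, -2.75537521e-02,  1.26799197e+00,
        1.02028152e-05,  1.46741088e+00]), 'qd': array([ 0.00102499, -0.00122227,  0.00369163, -0.00032695,  0.00179487,
        0.0010913 ]), 'tau': array([ 1.17211301e-03, -4.46055973e+01,  2.95638728e+01,  1.04999804e-02,
       -4.45402588e-05, -1.76044369e-05]), 'tcp_pos': array([6.24398071e+02, 3.71675714e-02, 2.30391158e+02]), 'eef_rot': array([-3.13984531e+00, -1.91553328e-04,  1.57075225e+00]), 'force': array([-0.33101292, -0.8620079 ,  0.88772376]), 'wrist_torque': array([-0.04442205,  0.01140125, -0.00770587]), 'finger_force': 0.0, 'gripper_width': 85.5658131182113}
```

View pics/scene0.png

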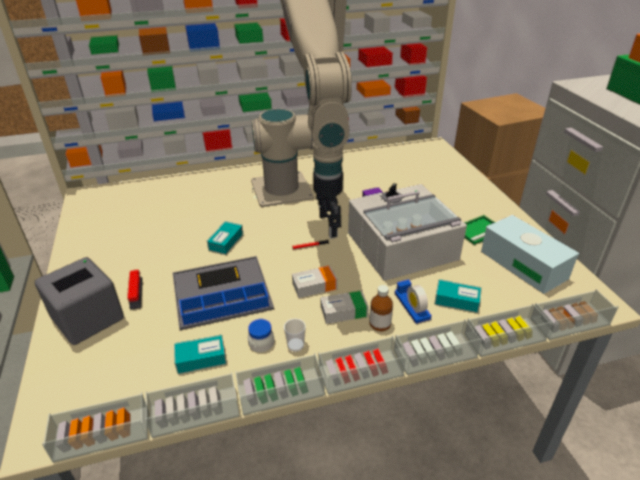

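View pics/side0.png

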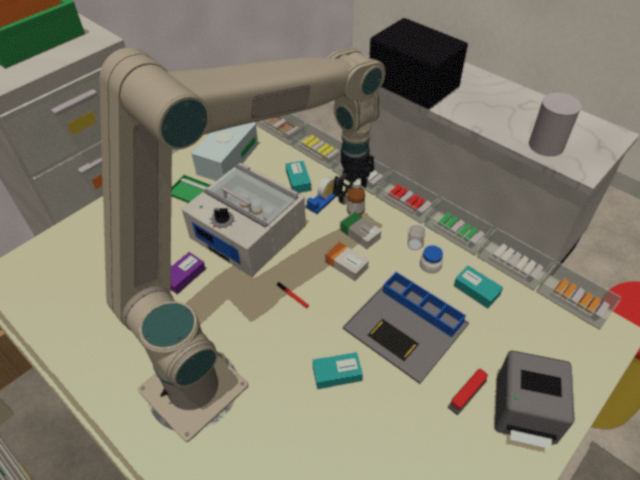

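Both views show the warmer at the robot's left (scene 405,230; side 245,220) and the tray at its right (scene 222,290; side 405,325). The orange-band carton is at scene (315,282) and the green-band carton at (345,305). The turquoise and purple boxes are look-alikes and stay put. No blue-band carton is visible.

Run:
```python
from h import *
a=cv2.imread('pics/side0.png'); 
c1=cv2.resize(a[160:280,175:315],None,fx=2.85,fy=2.85,interpolation=cv2.INTER_CUBIC)
c2=cv2.resize(a[200:390,315:475],None,fx=2.5,fy=2.5,interpolation=cv2.INTER_CUBIC)
b=cv2.imread('pics/scene0.png')
c3=cv2.resize(b[180:280,340:480],None,fx=2.5,fy=2.5,interpolation=cv2.INTER_CUBIC)
o=np.zeros((600,800,3),np.uint8); o[:342,:399]=c1; o[:475,400:]=c2[:,:400]; o[345:595,:350]=c3
cv2.imwrite('pics/crop1.png',o)
```

```text
(no output)
```

View pics/crop1.png

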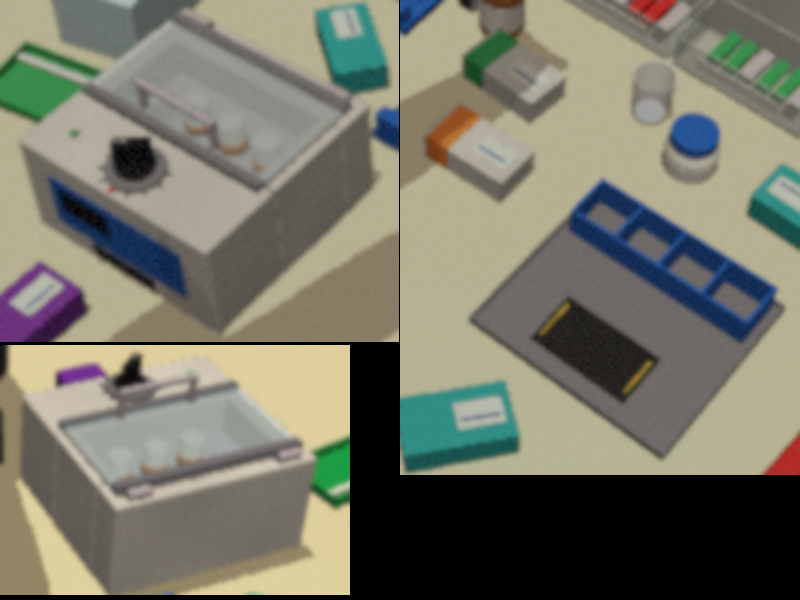

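View pics/wrist0.png

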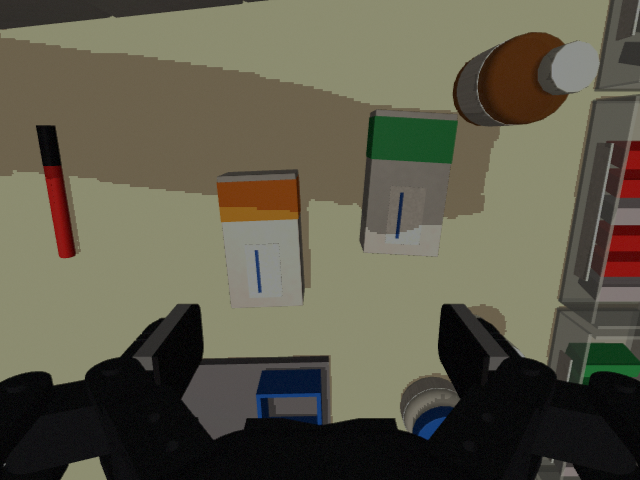

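The crops show the warmer with three vials in its right-hand wells, dial and red mark, handle bar from crop (140,88) to (212,122), and the tray with its pad. The wrist view shows the orange carton at (262,240) and the green one at (410,183).

Run:
```python
from h import *
p=bot.camera_params('side'); q=bot.camera_params('scene')
A=lambda x,y:(175+x/2.85,160+y/2.85)
B=lambda x,y:(315+(x-400)/2.5,200+y/2.5)
C=lambda x,y:(340+x/2.5,180+(y-345)/2.5)
def show(n,pts,z,pp=p): print(n,[onz(pp,*t,z)[:2].round(0).tolist() for t in pts])
show('housing FL FR BR',[A(22,142),A(212,252),A(370,108)],135)
show('housing scene FL BL BR FR',[C(25,400),C(118,508),C(315,455),C(210,360)],135,q)
show('handle',[A(140,85),A(212,120)],180)
show('dialtop',[A(132,140)],179)
show('caps(118-z128)',[A(200,118),A(233,138),A(264,160)],128)
show('caps scene',[C(115,468),C(155,448),C(192,440)],128,q)
show('tray',[B(470,320),B(663,457),B(783,308)],10)
show('pad',[B(570,298),B(657,358),B(622,398),B(533,338)],9)
show('bays far L,far R,near L?',[B(602,182),B(775,290),B(740,325),B(570,215)],46)
w=bot.camera_params('wrist')
show('orange',[(220,177),(299,175),(302,305),(231,307)],40,w)
show('green',[(369,113),(456,118),(440,255),(363,250)],40,w)
```

```text
housing FL FR BR [[321.0, 410.0], [351.0, 147.0], [603.0, 171.0]]
housing scene FL BL BR FR [[363.0, 155.0], [609.0, 182.0], [579.0, 447.0], [339.0, 424.0]]
handle [[435.0, 342.0], [450.0, 247.0]]
dialtop [[376.0, 287.0]]
caps(118-z128) [[475.0, 302.0], [478.0, 253.0], [477.0, 205.0]]
caps scene [[527.0, 212.0], [501.0, 275.0], [498.0, 325.0]]
tray [[391.0, -171.0], [399.0, -427.0], [635.0, -419.0]]
pad [[488.0, -235.0], [490.0, -353.0], [426.0, -354.0], [420.0, -237.0]]
bays far L,far R,near L? [[618.0, -176.0], [624.0, -408.0], [561.0, -405.0], [555.0, -178.0]]
orange [[541.0, 31.0], [607.0, 33.0], [608.0, -84.0], [543.0, -86.0]]
green [[664.0, 82.0], [734.0, 78.0], [730.0, -37.0], [663.0, -32.0]]
```

```bash
python3 -m pendant '[[[0,0,-0.1,0],[0.1,-0.06,-0.1,0],[0.12,-0.07,-0.03,0],[0.12,-0.07,0,0],[0.12,-0.07,0,0]]]' 1 60 && python3 -m pendant '[[[0.12,-0.07,0,0],[0.12,-0.07,0,-0.0334],[0.12,-0.07,0,0],[0.12,-0.07,0,0],[0.05,-0.06,0,0]]]'
python3 - <<'E'
from h import *
im,p=snap('wrist','w1.png'); s=bot.state(); print(s['tcp_pos'],s['eef_rot'],s['time_s'])
E
```

```text
time_s: 0.78
tcp_pos: [543.2, 139.0, 300.3]
eef_rot: [-3.142, -0.0, 1.57]
force: [-0.1, -0.1, 0.5]
gripper_width: 85.7
finger_force: 0.0
time_s: 1.4
tcp_pos: [431.8, 291.6, 299.9]
eef_rot: [-3.141, -0.0, 1.678]
force: [-0.9, -1.0, 0.1]
gripper_width: 85.6
finger_force: 0.0
[429.61287055 292.17476942 299.98377318] [-3.13864147e+00 -1.03220904e-03  1.67894712e+00] 1.45
```

View pics/w1.png

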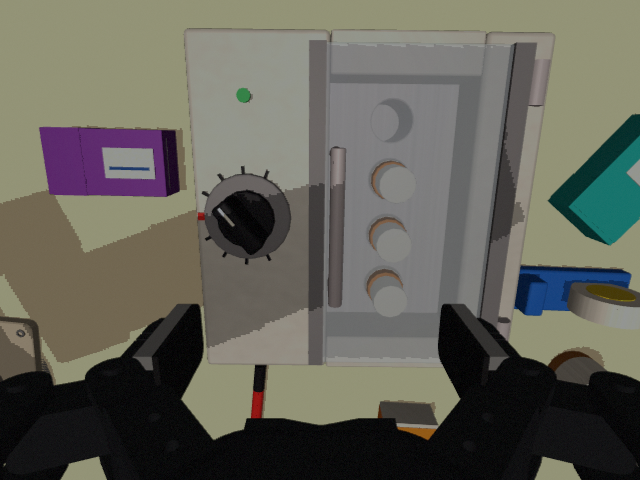

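Looking down: handle from (338,150) to (336,305), dial centre (246,219), caps at (399,184), (392,243), (390,297). So vial0, vial1 and vial2 are present and the +y well at (391,120) is empty.

Run:
```python
from h import *
p=bot.camera_params('wrist')
def show(n,pts,z): print(n,[onz(p,*t,z)[:2].round(0).tolist() for t in pts])
show('handle',[(338,150),(335,305)],184)
show('caps',[(399,184),(392,243),(390,297)],128)
show('well3',[(391,120)],85)
show('housing',[(186,30),(553,35),(511,365),(208,362)],135)
show('dial disc',[(246,217)],147); show('dialbar ends',[(222,211),(258,247)],179)
h=np.mean([onz(p,338,150,184),onz(p,335,305,184)],0)
delta([h[0],h[1],300],.105)
```

```text
handle [[435.0, 349.0], [446.0, 243.0]]
caps [[489.0, 327.0], [491.0, 278.0], [497.0, 230.0]]
well3 [[482.0, 376.0]]
housing [[321.0, 418.0], [578.0, 442.0], [611.0, 181.0], [346.0, 155.0]]
dial disc [[373.0, 291.0]]
dialbar ends [[362.0, 301.0], [388.0, 278.0]]
shift mm [ 2.8 11.4 -0. ] norm [0.0093, 0.038, -0.0002, np.float64(0.001)] tooly 0.108 t 1.45 j6 1.93
```

```bash
python3 -m pendant '[[[0.01,0.037,0,0],[0,0,0.12,0],[0,0,0.12,0],[0,0,0.12,0],[0,0,0.1,0]]]' 0.55 25 && python3 -m pendant '[[[0,0,0,0],[0,0,0,0],[0,0,0,0],[0,0,0,0],[0,0,0,0]]]' 0 25 && python3 -m pendant '[[[0,0,0,0],[0,0,0,0],[0,0,0,0],[0,0,0,0],[0,0,0,0]]]' 0 25
python3 - <<'E'
import numpy as np
a=0.302+np.linspace(0,1.6,16); r=141.4
x=-r*np.cos(a); z=r*np.sin(a)
print([( round(u/300,4), round(-v/300,4)) for u,v in zip(np.diff(x),np.diff(z))])
E
```

```text
time_s: 2.08
tcp_pos: [445.3, 293.5, 160.5]
eef_rot: [-3.141, 0.001, 1.674]
force: [-0.5, -0.6, 0.5]
gripper_width: 47.1
finger_force: 0.0
time_s: 2.7
tcp_pos: [442.3, 293.8, 162.8]
eef_rot: [-3.138, 0.0, 1.676]
force: [-5.0, -1.0, -2.1]
gripper_width: 8.9
finger_force: 24.4
time_s: 3.32
tcp_pos: [442.3, 293.8, 162.8]
eef_rot: [-3.138, 0.0, 1.676]
force: [-5.2, -1.3, -2.2]
gripper_width: 9.0
finger_force: 24.4
[(np.float64(0.0175), np.float64(-0.0471)), (np.float64(0.0224), np.float64(-0.045)), (np.float64(0.0271), np.float64(-0.0423)), (np.float64(0.0314), np.float64(-0.0392)), (np.float64(0.0354), np.float64(-0.0357)), (np.float64(0.039), np.float64(-0.0317)), (np.float64(0.0422), np.float64(-0.0273)), (np.float64(0.0448), np.float64(-0.0227)), (np.float64(0.047), np.float64(-0.0178)), (np.float64(0.0486), np.float64(-0.0127)), (np.float64(0.0497), np.float64(-0.0074)), (np.float64(0.0502), np.float64(-0.0021)), (np.float64(0.0501), np.float64(0.0032)), (np.float64(0.0495), np.float64(0.0086)), (np.float64(0.0483), np.float64(0.0138))]
```

```bash
python3 -m pendant '[[[0,0.0175,-0.047,0],[0,0.0224,-0.045,0],[0,0.027,-0.0423,0],[0,0.0314,-0.039,0],[0,0.0354,-0.0357,0]]]' && python3 -m pendant '[[[0,0.039,-0.0317,0],[0,0.042,-0.0273,0],[0,0.0448,-0.0227,0],[0,0.047,-0.0178,0],[0,0.0486,-0.0127,0]]]' && python3 -m pendant '[[[0,0.0497,-0.0074,0],[0,0.05,-0.002,0],[0,0.05,0.0032,0],[0,0.0495,0.0086,0],[0,0.048,0.0138,0]]]' && python3 -m pendant '[[[0,0,0,0],[0,0,0,0],[0,0,0,0],[0,0,0,0],[0,0,0,0]]]'
python3 - <<'E'
from h import *
snap('side','s1.png')
E
```

```text
time_s: 3.95
tcp_pos: [481.6, 297.6, 227.2]
eef_rot: [-3.136, 0.001, 1.676]
force: [-9.4, -3.3, 2.7]
gripper_width: 8.5
finger_force: 24.4
time_s: 4.58
tcp_pos: [550.9, 304.5, 263.2]
eef_rot: [3.139, 0.002, 1.675]
force: [-4.5, -3.7, 5.2]
gripper_width: 9.0
finger_force: 25.3
time_s: 5.2
tcp_pos: [625.9, 312.2, 257.4]
eef_rot: [3.137, 0.002, 1.675]
force: [-3.6, -3.8, 1.5]
gripper_width: 9.0
finger_force: 25.0
time_s: 5.82
tcp_pos: [627.2, 312.4, 256.9]
eef_rot: [3.133, 0.002, 1.674]
force: [5.0, -4.0, 3.4]
gripper_width: 8.7
finger_force: 25.1
```

View pics/s1.png

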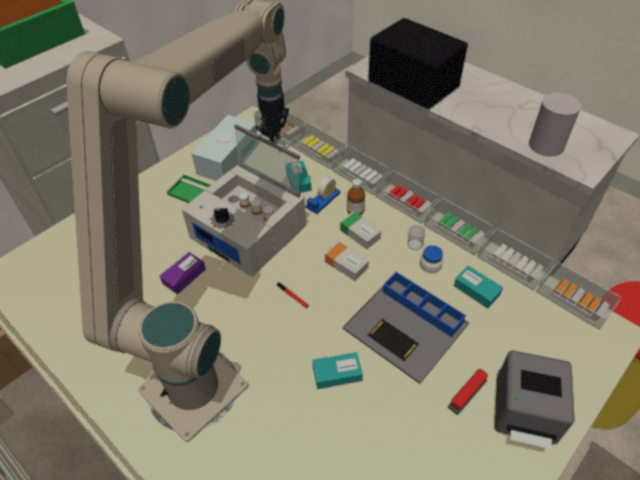

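The cover stands upright at side (265,150) and the vial caps are exposed. Release, rise and go above vial0.

```bash
python3 -m pendant '[[[0,0,0,0],[0,0,0,0],[0,0,0,0],[0,0,0,0],[0,0,-0.05,0]]]' 0.28 60 && python3 -m pendant '[[[0,0,-0.1,0],[0,0,-0.15,0],[0,-0.05,0,0],[-0.04,-0.1,0,0],[-0.07,-0.12,0,0]]]' && python3 -m pendant '[[[-0.07,-0.12,0,0],[-0.055,-0.07,0,0],[0,0,0,0],[0,0,0,0],[0,0,0,0]]]' 0.65
python3 - <<'E'
from h import *
im,p=snap('wrist','w2.png'); delta([497.5,228,180],.1)
for y in(-75,-25,25): print(proj(p,[490-y*.1,301+y*.995,128]).round())
E
```

```text
time_s: 6.5
tcp_pos: [622.6, 313.0, 267.5]
eef_rot: [-3.138, 0.001, 1.676]
force: [-1.1, 1.0, -0.1]
gripper_width: 24.0
finger_force: 0.0
time_s: 7.12
tcp_pos: [546.4, 272.2, 345.0]
eef_rot: [3.14, -0.001, 1.677]
force: [0.4, -0.4, 0.3]
gripper_width: 24.1
finger_force: 0.0
time_s: 7.75
tcp_pos: [494.7, 229.3, 343.9]
eef_rot: [3.141, -0.0, 1.676]
force: [1.5, 0.1, -0.6]
gripper_width: 55.5
finger_force: 0.0
shift mm [ -1.6   2.8 163.6] norm [-0.0054, 0.0094, 0.5455, np.float64(0.0017)] tooly 0.105 t 7.8 j6 1.78
[322. 212.]
[322. 156.]
[323.  96.]
```

View pics/w2.png

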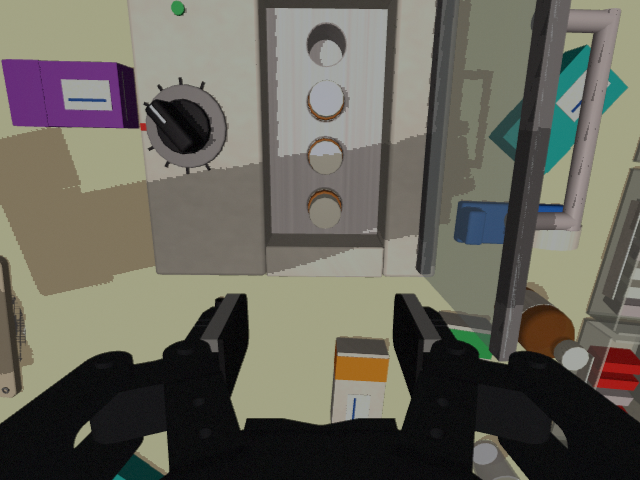

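Caps are at (325,210), (325,156), (326,100), about 3 px right of the prediction, so I correct +3 mm in x and descend on vial0.

```bash
python3 -m pendant '[[[0,0.017,0.1,0],[0,0,0.18,0],[0,0,0.18,0],[0,0,0.18,0],[0,0,0.12,0]]]' 0.65 && python3 -m pendant '[[[0,0,0.07,0],[0,0,0.01,0],[0,0,0,0],[0,0,0,0],[0,0,0,0]]]' && python3 -m pendant '[[[0,0,0,0],[0,0,0,0],[0,0,0,0],[0,0,0,0],[0,0,0,0]]]' 0.15 40 && python3 -m pendant '[[[0,0,0,0],[0,0,0,0],[0,0,-0.03,0],[0,0,-0.06,0],[0,0,-0.08,0]]]'
```

```text
time_s: 8.43
tcp_pos: [497.7, 229.1, 112.6]
eef_rot: [-3.138, 0.001, 1.676]
force: [-0.4, 0.5, 0.3]
gripper_width: 55.4
finger_force: 0.0
time_s: 9.05
tcp_pos: [499.8, 229.6, 93.0]
eef_rot: [3.139, -0.0, 1.676]
force: [-0.4, 0.5, -0.5]
gripper_width: 55.4
finger_force: 0.0
time_s: 9.68
tcp_pos: [499.3, 229.4, 92.7]
eef_rot: [3.141, -0.0, 1.676]
force: [-1.3, 0.2, 5.2]
gripper_width: 31.2
finger_force: 39.4
time_s: 10.3
tcp_pos: [498.2, 229.0, 142.6]
eef_rot: [-3.14, 0.0, 1.676]
force: [-0.1, 0.7, -1.5]
gripper_width: 31.4
finger_force: 40.2
```

```bash
python3 -m pendant '[[[0,0,-0.1,0],[0,0,-0.1,0],[0,0,-0.08,0],[0,0,-0.04,0.024],[-0.05,0,0,0]]]' && python3 -m pendant '[[[-0.1,0.02,0,0],[-0.12,0.024,0,0],[-0.12,0.024,0,0],[-0.12,0.024,0,0],[-0.12,0.024,0,0]]]' && python3 -m pendant '[[[-0.12,0.024,0,0],[-0.12,0.024,0,0],[-0.12,0.024,0,0],[-0.12,0.024,0,0],[-0.12,0.024,0,0]]]' && python3 -m pendant '[[[-0.12,0.02,0,0],[-0.08,0.02,0,0],[0,0,0,0],[0,0,0,0],[0,0,0,0]]]'
python3 - <<'E'
from h import *
im,p=snap('wrist','w3.png'); delta([595.6,-379,240],.03)
for y in(-87,-29,29,87): print(proj(p,[593-y*.03,-292+y,46]).round())
for c in[(35,62),(35,-62),(-35,-62),(-35,62)]: print(proj(p,[454+c[0]-.03*c[1],-296+c[1]+.03*c[0],9]).round())
E
```

```text
time_s: 10.92
tcp_pos: [499.9, 214.4, 239.8]
eef_rot: [3.14, -0.0, 1.603]
force: [0.5, -0.6, -1.3]
gripper_width: 31.6
finger_force: 40.2
time_s: 11.55
tcp_pos: [538.1, 39.3, 237.4]
eef_rot: [-3.139, 0.0, 1.601]
force: [0.7, -0.7, -1.6]
gripper_width: 31.5
finger_force: 40.2
time_s: 12.18
tcp_pos: [579.2, -139.3, 237.3]
eef_rot: [-3.139, -0.001, 1.601]
force: [0.2, 1.1, -2.0]
gripper_width: 31.5
finger_force: 40.2
time_s: 12.8
tcp_pos: [593.9, -196.0, 238.7]
eef_rot: [-3.141, -0.001, 1.602]
force: [1.0, 0.9, -1.5]
gripper_width: 31.2
finger_force: 40.2
shift mm [-182.9   -4.1   -1.2] norm [-0.6097, -0.0138, -0.004, np.float64(0.0003)] tooly 0.031 t 12.85 j6 1.12
[315. 396.]
[315. 344.]
[315. 286.]
[315. 224.]
[209. 240.]
[217. 353.]
[151. 353.]
[137. 240.]
```

View pics/w3.png

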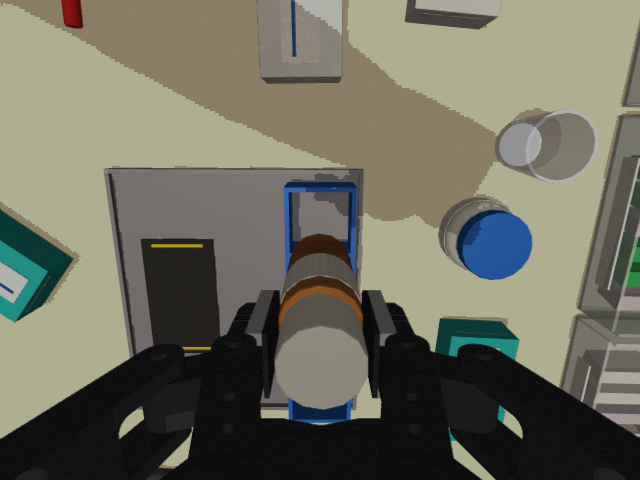

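The near bay's outline spans (286–356, 184 upward edge) and the pad runs from (143,240) to (219,350). Both sit about 5 px right of the prediction.

Run:
```python
from h import *
p=bot.camera_params('wrist')
for u,v,z in[(285,184,46),(356,184,46),(291,418,46),(350,418,46),(142,239,9),(214,239,9),(150,349,9),(219,349,9),(106,169,12),(363,169,12)]: print(u,v,onz(p,u,v,z).round(1)[:2])
```

```text
285 184 [ 564.4 -171.6]
356 184 [ 624.4 -169.8]
291 418 [ 572.1 -405.1]
350 418 [ 631.1 -403.3]
142 239 [ 422.5 -233.9]
214 239 [ 492.6 -231.8]
150 349 [ 420.3 -354.1]
219 349 [ 493.  -351.8]
106 169 [ 396.7 -167.2]
363 169 [ 633.3 -159.9]
```

```bash
python3 -m pendant '[[[-0.12,0.004,0,0],[-0.15,0,0,0],[-0.15,0,0,0],[-0.12,0,0,0],[-0.056,0,0,0]]]' && python3 -m pendant '[[[0,0,0,0],[0,0,0.15,0],[0,0,0.15,0],[0,0,0.15,0],[0,0,0.06,0]]]' && python3 -m pendant '[[[0,0,0.018,0],[0,0,0,0],[0,0,0,0],[0,0,0,0],[0,0,0,0]]]'
```

```text
time_s: 13.48
tcp_pos: [600.8, -376.8, 238.7]
eef_rot: [3.142, -0.0, 1.6]
force: [-0.3, -0.0, -1.2]
gripper_width: 31.3
finger_force: 40.2
time_s: 14.1
tcp_pos: [598.9, -372.2, 82.6]
eef_rot: [-3.137, -0.005, 1.602]
force: [0.2, -0.5, -2.0]
gripper_width: 31.4
finger_force: 40.2
time_s: 14.72
tcp_pos: [601.1, -376.2, 81.3]
eef_rot: [3.141, 0.001, 1.6]
force: [0.1, 0.2, -1.6]
gripper_width: 31.5
finger_force: 40.2
```

```bash
python3 -m pendant '[[[0,0,0.008,0],[0,0,0,0],[0,0,0,0],[0,0,0,0],[0,0,0,0]]]' && python3 -m pendant '[[[0,0,0,0],[0,0,0,0],[0,0,0,0],[0,0,-0.05,0],[0,0,-0.1,0]]]' 0.6 && python3 -m pendant '[[[0,0,-0.15,0],[0,0,-0.15,0],[0,0,-0.08,0],[0,0,0,0],[0.1,-0.01,0,0]]]'
python3 - <<'E'
from h import *
snap('wrist','w4.png'); delta([495,276,240])
E
```

```text
time_s: 15.35
tcp_pos: [601.1, -376.2, 78.7]
eef_rot: [3.141, 0.001, 1.6]
force: [-1.4, 0.5, 5.2]
gripper_width: 31.7
finger_force: 40.8
time_s: 15.98
tcp_pos: [599.8, -375.0, 122.5]
eef_rot: [-3.139, -0.002, 1.6]
force: [0.1, 0.8, 0.6]
gripper_width: 51.1
finger_force: 0.0
time_s: 16.6
tcp_pos: [596.7, -347.0, 236.2]
eef_rot: [-3.142, 0.0, 1.598]
force: [0.0, -0.5, -0.3]
gripper_width: 51.1
finger_force: 0.0
shift mm [620.5 -81.5  -1. ] norm [2.0682, -0.2715, -0.0033] tooly 0.031 t 16.65 j6 0.92
```

View pics/w4.png

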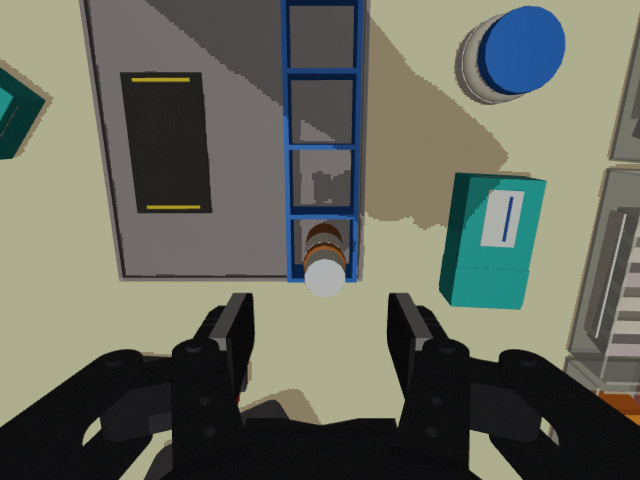

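Vial0 stands upright in the -y bay at (325,265). Back to vial1.

```bash
python3 -m pendant '[[[0.14,-0.018,0,0],[0.14,-0.018,0,0],[0.14,-0.018,0,0],[0.14,-0.018,0,0],[0.14,-0.018,0,0]]]' && python3 -m pendant '[[[0.14,-0.018,0,0],[0.14,-0.018,0,0],[0.14,-0.018,0,0],[0.14,-0.018,0,0],[0.14,-0.018,0,0]]]' && python3 -m pendant '[[[0.14,-0.018,0,0],[0.14,-0.018,0,0],[0.14,-0.018,0,0],[0.14,-0.018,0,0],[0.1,-0.018,0,-0.024]]]' && python3 -m pendant '[[[0,0,0,0],[0,0,0,0],[0,0,0,0],[0,0,0,0],[0,0,0,0]]]'
python3 - <<'E'
from h import *
delta([495.5,276,92.5],.103)
E
```

```text
time_s: 17.27
tcp_pos: [562.4, -135.1, 235.4]
eef_rot: [-3.139, -0.001, 1.6]
force: [0.6, 0.2, 0.7]
gripper_width: 51.2
finger_force: 0.0
time_s: 17.9
tcp_pos: [529.1, 73.7, 235.5]
eef_rot: [-3.139, -0.0, 1.6]
force: [1.1, 0.1, 0.9]
gripper_width: 50.9
finger_force: 0.0
time_s: 18.52
tcp_pos: [496.2, 270.8, 235.4]
eef_rot: [-3.139, 0.001, 1.679]
force: [-0.6, -0.5, 0.5]
gripper_width: 51.4
finger_force: 0.0
time_s: 19.15
tcp_pos: [497.9, 268.9, 237.1]
eef_rot: [3.142, -0.0, 1.675]
force: [0.8, -0.1, -0.6]
gripper_width: 51.2
finger_force: 0.0
shift mm [  7.3  -1.6 144.6] norm [0.0244, -0.0054, 0.482, np.float64(0.0003)] tooly 0.104 t 19.15 j6 1.85
```

```bash
python3 -m pendant '[[[0.0244,-0.0054,0,0],[0,0,0.12,0],[0,0,0.15,0],[0,0,0.12,0],[0,0,0.07,0]]]' 0.65 && python3 -m pendant '[[[0,0,0.022,0],[0,0,0,0],[0,0,0,0],[0,0,0,0],[0,0,0,0]]]' && python3 -m pendant '[[[0,0,0,0],[0,0,0,0],[0,0,0,0],[0,0,0,0],[0,0,0,0]]]' 0.15 40 && python3 -m pendant '[[[0,0,0,0],[0,0,0,0],[0,0,-0.03,0],[0,0,-0.06,0],[0,0,-0.08,0]]]' && python3 -m pendant '[[[0,0,-0.1,0],[0,0,-0.1,0],[0,0,-0.08,0],[0,0,-0.04,0.024],[0,0,0,0]]]'
```

```text
time_s: 19.77
tcp_pos: [493.8, 276.4, 96.8]
eef_rot: [-3.139, 0.001, 1.676]
force: [-0.1, 0.1, -0.1]
gripper_width: 55.5
finger_force: 0.0
time_s: 20.4
tcp_pos: [495.8, 276.8, 93.1]
eef_rot: [3.14, -0.0, 1.676]
force: [0.2, -0.9, 0.1]
gripper_width: 55.4
finger_force: 0.0
time_s: 21.02
tcp_pos: [495.4, 276.7, 92.9]
eef_rot: [3.141, -0.0, 1.676]
force: [-1.5, -0.4, 5.4]
gripper_width: 31.5
finger_force: 39.5
time_s: 21.65
tcp_pos: [494.8, 276.3, 144.0]
eef_rot: [-3.14, 0.0, 1.676]
force: [0.1, 0.8, 0.1]
gripper_width: 31.6
finger_force: 40.1
time_s: 22.28
tcp_pos: [496.1, 276.9, 241.6]
eef_rot: [3.138, -0.001, 1.601]
force: [0.9, 0.3, -2.0]
gripper_width: 31.3
finger_force: 40.1
```

```bash
python3 -m pendant '[[[-0.066,0.005,0,0],[-0.12,0.0175,0,0],[-0.12,0.0175,0,0],[-0.12,0.0175,0,0],[-0.12,0.0175,0,0]]]' && python3 -m pendant '[[[-0.12,0.0175,0,0],[-0.12,0.0175,0,0],[-0.12,0.0175,0,0],[-0.12,0.0175,0,0],[-0.12,0.0175,0,0]]]' && python3 -m pendant '[[[-0.12,0.0175,0,0],[-0.12,0.0175,0,0],[-0.12,0.0175,0,0],[-0.12,0.0175,0,0],[-0.12,0.0175,0,0]]]' && python3 -m pendant '[[[-0.12,0.0175,0,0],[-0.1,0.0175,0,0],[-0.02,0,0,0],[0,0,0,0],[0,0,0,0]]]'
python3 - <<'E'
from h import *
delta([598.9,-316.5,80],.031)
E
```

```text
time_s: 22.9
tcp_pos: [521.7, 111.2, 238.4]
eef_rot: [-3.139, 0.001, 1.601]
force: [1.0, 1.1, -1.3]
gripper_width: 31.8
finger_force: 40.1
time_s: 23.52
tcp_pos: [552.9, -67.6, 238.4]
eef_rot: [-3.139, -0.0, 1.6]
force: [0.9, 0.9, -1.9]
gripper_width: 31.3
finger_force: 40.1
time_s: 24.15
tcp_pos: [584.3, -246.5, 238.2]
eef_rot: [-3.139, -0.001, 1.6]
force: [0.9, 0.2, -1.9]
gripper_width: 31.3
finger_force: 40.1
time_s: 24.78
tcp_pos: [597.7, -315.5, 239.1]
eef_rot: [-3.141, -0.001, 1.601]
force: [0.5, 0.1, -1.3]
gripper_width: 31.7
finger_force: 40.1
shift mm [ -1.2   1.3 159.1] norm [-0.0041, 0.0043, 0.5305, np.float64(-0.0002)] tooly 0.03 t 24.775 j6 0.96
```

```bash
python3 -m pendant '[[[-0.004,0.004,0,0],[0,0,0.15,0],[0,0,0.15,0],[0,0,0.15,0],[0,0,0.06,0]]]' && python3 -m pendant '[[[0,0,0.021,0],[0,0,0.005,0],[0,0,0,0],[0,0,0,0],[0,0,0,0]]]' && python3 -m pendant '[[[0,0,0,0],[0,0,0,0],[0,0,0,0],[0,0,-0.05,0],[0,0,-0.1,0]]]' 0.6 && python3 -m pendant '[[[0,0,-0.15,0],[0,0,-0.15,0],[0,0,-0.08,0],[0,0,0,0],[0,0,0,0]]]'
```

```text
time_s: 25.4
tcp_pos: [597.6, -315.6, 83.2]
eef_rot: [-3.137, -0.003, 1.601]
force: [0.5, 1.2, -1.4]
gripper_width: 32.1
finger_force: 40.1
time_s: 26.02
tcp_pos: [600.0, -317.9, 79.5]
eef_rot: [3.14, 0.001, 1.6]
force: [0.1, -0.5, -1.3]
gripper_width: 31.6
finger_force: 40.1
time_s: 26.65
tcp_pos: [598.6, -317.0, 123.3]
eef_rot: [-3.139, -0.002, 1.6]
force: [0.2, -0.1, 1.7]
gripper_width: 51.1
finger_force: 0.0
time_s: 27.28
tcp_pos: [599.1, -317.3, 236.8]
eef_rot: [-3.14, -0.001, 1.6]
force: [-1.1, 0.1, -1.1]
gripper_width: 51.4
finger_force: 0.0
```

```bash
python3 -m pendant '[[[0.143,-0.0198,0,0],[0.143,-0.0198,0,0],[0.143,-0.0198,0,0],[0.143,-0.0198,0,0],[0.143,-0.0198,0,0]]]' && python3 -m pendant '[[[0.143,-0.0198,0,0],[0.143,-0.0198,0,0],[0.143,-0.0198,0,0],[0.143,-0.0198,0,0],[0.143,-0.0198,0,0]]]' && python3 -m pendant '[[[0.143,-0.0198,0,0],[0.143,-0.0198,0,0],[0.143,-0.0198,0,0],[0.143,-0.0198,0,0],[0.143,-0.0198,0,-0.024]]]' && python3 -m pendant '[[[0,0,0,0],[0,0,0,0],[0,0,0,0],[0,0,0,0],[0,0,0,0]]]'
python3 - <<'E'
from h import *
delta([490.5,323,92.5],.103)
E
```

```text
time_s: 27.9
tcp_pos: [561.8, -102.4, 235.3]
eef_rot: [-3.138, -0.001, 1.6]
force: [0.4, -0.7, 1.3]
gripper_width: 51.5
finger_force: 0.0
time_s: 28.52
tcp_pos: [525.7, 110.7, 235.4]
eef_rot: [-3.138, 0.0, 1.6]
force: [0.0, 0.2, 0.2]
gripper_width: 51.5
finger_force: 0.0
time_s: 29.15
tcp_pos: [489.9, 323.7, 235.3]
eef_rot: [-3.138, 0.002, 1.678]
force: [0.4, 0.3, -0.2]
gripper_width: 51.2
finger_force: 0.0
time_s: 29.78
tcp_pos: [491.7, 322.3, 237.7]
eef_rot: [3.141, -0.0, 1.675]
force: [-0.7, -0.6, -0.7]
gripper_width: 51.4
finger_force: 0.0
shift mm [  0.8  -1.2 145.2] norm [0.0027, -0.004, 0.4841, np.float64(0.0002)] tooly 0.104 t 29.775 j6 1.94
```

```bash
python3 -m pendant '[[[0.0027,-0.004,0,0],[0,0,0.12,0],[0,0,0.15,0],[0,0,0.12,0],[0,0,0.07,0]]]' 0.65 && python3 -m pendant '[[[0,0,0.024,0],[0,0,0,0],[0,0,0,0],[0,0,0,0],[0,0,0,0]]]' && python3 -m pendant '[[[0,0,0,0],[0,0,0,0],[0,0,0,0],[0,0,0,0],[0,0,0,0]]]' 0.15 40 && python3 -m pendant '[[[0,0,0,0],[0,0,0,0],[0,0,-0.03,0],[0,0,-0.06,0],[0,0,-0.08,0]]]' && python3 -m pendant '[[[0,0,-0.1,0],[0,0,-0.1,0],[0,0,-0.08,0],[0,0,-0.04,0.024],[0,0,0,0]]]'
```

```text
time_s: 30.4
tcp_pos: [488.8, 323.0, 97.4]
eef_rot: [-3.139, 0.001, 1.676]
force: [1.3, 0.9, 0.9]
gripper_width: 55.3
finger_force: 0.0
time_s: 31.02
tcp_pos: [490.7, 323.9, 93.2]
eef_rot: [3.14, -0.0, 1.676]
force: [-0.4, -0.6, -0.3]
gripper_width: 55.5
finger_force: 0.0
time_s: 31.65
tcp_pos: [490.4, 323.8, 92.9]
eef_rot: [3.141, -0.0, 1.676]
force: [-2.5, -0.4, 5.0]
gripper_width: 31.5
finger_force: 39.6
time_s: 32.28
tcp_pos: [489.8, 323.4, 144.0]
eef_rot: [-3.14, 0.001, 1.676]
force: [-0.0, 0.2, -1.2]
gripper_width: 31.6
finger_force: 40.0
time_s: 32.9
tcp_pos: [491.1, 324.1, 241.6]
eef_rot: [3.138, -0.002, 1.601]
force: [0.7, 0.0, -1.5]
gripper_width: 31.4
finger_force: 40.0
```

```bash
python3 -m pendant '[[[-0.061,0.005,0,0],[-0.118,0.018,0,0],[-0.118,0.018,0,0],[-0.118,0.018,0,0],[-0.118,0.018,0,0]]]' && python3 -m pendant '[[[-0.118,0.018,0,0],[-0.118,0.018,0,0],[-0.118,0.018,0,0],[-0.118,0.018,0,0],[-0.118,0.018,0,0]]]' && python3 -m pendant '[[[-0.118,0.018,0,0],[-0.118,0.018,0,0],[-0.118,0.018,0,0],[-0.118,0.018,0,0],[-0.118,0.018,0,0]]]' && python3 -m pendant '[[[-0.118,0.018,0,0],[-0.1,0.018,0,0],[-0.018,0,0,0],[0,0,0,0],[0,0,0,0]]]'
python3 - <<'E'
from h import *
delta([597.1,-258.5,80],.031)
E
```

```text
time_s: 33.52
tcp_pos: [517.1, 162.1, 238.3]
eef_rot: [-3.139, 0.001, 1.601]
force: [1.0, 0.7, -0.8]
gripper_width: 31.5
finger_force: 40.0
time_s: 34.15
tcp_pos: [549.0, -13.7, 238.3]
eef_rot: [-3.139, 0.0, 1.6]
force: [0.3, 0.4, -0.5]
gripper_width: 31.6
finger_force: 40.0
time_s: 34.78
tcp_pos: [580.9, -189.5, 238.2]
eef_rot: [-3.139, -0.001, 1.6]
force: [-0.4, 0.0, -1.5]
gripper_width: 31.2
finger_force: 40.0
time_s: 35.4
tcp_pos: [594.7, -257.2, 239.1]
eef_rot: [-3.141, -0.001, 1.601]
force: [-0.1, -0.4, -1.7]
gripper_width: 31.6
finger_force: 40.0
shift mm [ -1.5   2.6 159.1] norm [-0.005, 0.0086, 0.5303, np.float64(-0.0002)] tooly 0.03 t 35.4 j6 1.03
```

```bash
python3 -m pendant '[[[-0.005,0.0086,0,0],[0,0,0.15,0],[0,0,0.15,0],[0,0,0.15,0],[0,0,0.06,0]]]' && python3 -m pendant '[[[0,0,0.021,0],[0,0,0.005,0],[0,0,0,0],[0,0,0,0],[0,0,0,0]]]' && python3 -m pendant '[[[0,0,0,0],[0,0,0,0],[0,0,0,0],[0,0,-0.05,0],[0,0,-0.1,0]]]' 0.6 && python3 -m pendant '[[[0,0,-0.15,0],[0,0,-0.15,0],[0,0,-0.08,0],[0.1,0,0,0],[0.15,0,0,0]]]' && python3 -m pendant '[[[0.15,0,0,0],[0.15,0,0,0],[0.15,0,0,0],[0.15,0,0,0],[0.1,0,0,0]]]' 1 && python3 -m pendant '[[[0,0.05,0,0],[0,0.05,0,0],[0,0,0,0],[0,0,0,0],[0,0,0,0]]]'
python3 - <<'E'
from h import *
snap('wrist','w5.png'); snap('scene','sc2.png')
print(bot.state()['tcp_pos'])
E
```

```text
time_s: 36.02
tcp_pos: [596.0, -257.9, 83.3]
eef_rot: [-3.137, -0.003, 1.601]
force: [0.5, -0.5, -1.4]
gripper_width: 31.6
finger_force: 40.0
time_s: 36.65
tcp_pos: [598.5, -259.9, 79.5]
eef_rot: [3.14, 0.001, 1.6]
force: [-0.4, -0.5, -0.6]
gripper_width: 31.4
finger_force: 40.0
time_s: 37.28
tcp_pos: [597.0, -259.1, 123.4]
eef_rot: [-3.139, -0.002, 1.6]
force: [0.1, 0.4, 0.5]
gripper_width: 51.3
finger_force: 0.0
time_s: 37.9
tcp_pos: [596.5, -185.1, 239.6]
eef_rot: [3.139, 0.001, 1.598]
force: [0.0, 1.1, -1.0]
gripper_width: 50.9
finger_force: 0.0
time_s: 38.52
tcp_pos: [589.5, 27.2, 239.0]
eef_rot: [3.14, -0.0, 1.602]
force: [0.7, -0.1, -1.5]
gripper_width: 85.7
finger_force: 0.0
time_s: 39.15
tcp_pos: [619.2, 25.5, 237.4]
eef_rot: [-3.141, -0.0, 1.599]
force: [-0.7, -0.3, 0.2]
gripper_width: 85.4
finger_force: 0.0
[619.23254507  25.79078191 237.58463651]
```

View pics/w5.png

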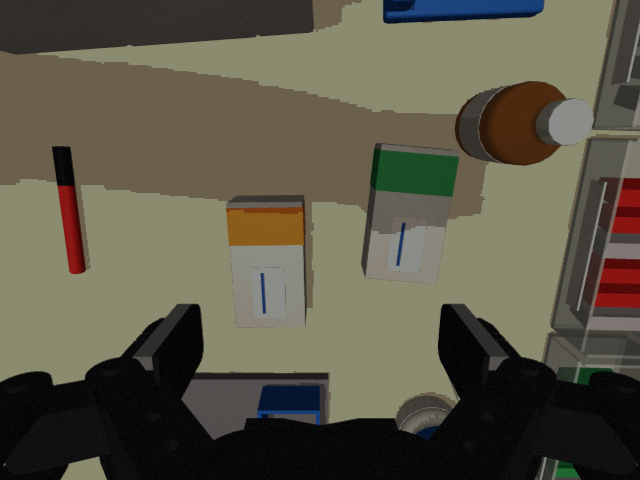

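Orange carton top face (228,208)–(304,206)–(305,327)–(236,326); green top face (376,152)–(458,156)–(438,283)–(364,277).

Run:
```python
from h import *
p=bot.camera_params('wrist'); im=cv2.imread('pics/w5.png')
for n,P in(('or',[(228,208),(304,206),(305,327),(236,326)]),('gr',[(376,152),(458,156),(438,283),(364,277)])):
    X=np.array([onz(p,*t,40)[:2] for t in P]); print(n,X.round(0).tolist(),'c',X.mean(0).round(1),'len',[np.linalg.norm(X[i]-X[i-1]).round() for i in range(4)])
    a=(X[0]+X[1]-X[2]-X[3]); yaw=np.arctan2(-a[0],a[1]); print('yaw',yaw.round(3)); delta([*X.mean(0),23],yaw)
```

```text
or [[540.0, 27.0], [606.0, 31.0], [609.0, -85.0], [544.0, -86.0]] c [574.5 -28.1] len [np.float64(113.0), np.float64(66.0), np.float64(116.0), np.float64(65.0)]
yaw 0.03
shift mm [-52.6 -46.2 214.6] norm [-0.1753, -0.1541, 0.7153, np.float64(-0.0002)] tooly 0.029 t 39.25 j6 1.48
gr [[665.0, 79.0], [735.0, 77.0], [730.0, -37.0], [662.0, -33.0]] c [697.9  21.4] len [np.float64(112.0), np.float64(69.0), np.float64(114.0), np.float64(68.0)]
yaw -0.036
shift mm [ -6.6  78.6 214.6] norm [-0.0222, 0.262, 0.7152, np.float64(0.0207)] tooly 0.029 t 39.25 j6 1.48
```

```bash
python3 -m pendant '[[[-0.09,-0.08,0,0],[-0.085,-0.074,0,0],[0,0,0.1,0],[0,0,0.15,0],[0,0,0.15,0]]]' 1 && python3 -m pendant '[[[0,0,0.15,0],[0,0,0,0],[0,0,0,0],[0,0,0,0],[0,0,0,0]]]'
python3 - <<'E'
from h import *
snap('wrist','w6.png'); delta([574.5,-28.1,6],.031)
E
```

```text
time_s: 39.88
tcp_pos: [575.1, -28.0, 117.1]
eef_rot: [3.14, 0.0, 1.6]
force: [0.4, -0.2, -0.9]
gripper_width: 85.3
finger_force: 0.0
time_s: 40.5
tcp_pos: [576.5, -27.9, 74.6]
eef_rot: [3.138, 0.001, 1.6]
force: [0.1, 0.2, 1.1]
gripper_width: 85.4
finger_force: 0.0
shift mm [-0.2 -1.8 68.2] norm [-0.0005, -0.0061, 0.2273, np.float64(-0.0004)] tooly 0.03 t 40.55 j6 1.38
```

View pics/w6.png

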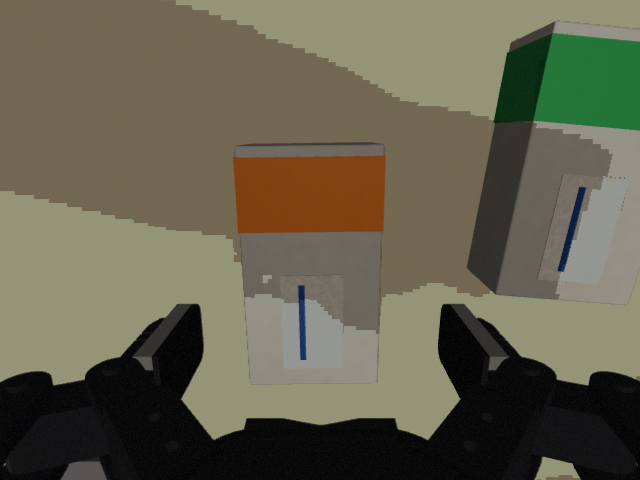

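The top face really reaches up to the white strip: (235,146), (384,144), (378,383), (249,384).

Run:
```python
from h import *
p=bot.camera_params('wrist')
X=np.array([onz(p,*t,40)[:2] for t in[(235,146),(384,144),(378,383),(249,384)]]); print(X.round(0).tolist(),X.mean(0).round(1),[np.linalg.norm(X[i]-X[i-1]).round() for i in range(4)])
a=(X[0]+X[1]-X[2]-X[3]); yaw=np.arctan2(-a[0],a[1]); print('yaw',yaw.round(3)); delta([*X.mean(0),6],yaw)
```

```text
[[538.0, 32.0], [603.0, 35.0], [609.0, -84.0], [542.0, -87.0]] [573.  -25.9] [np.float64(119.0), np.float64(65.0), np.float64(119.0), np.float64(66.0)]
yaw 0.039
shift mm [ 2.1 -3.2 68.2] norm [0.0069, -0.0107, 0.2273, np.float64(-0.0031)] tooly 0.03 t 40.55 j6 1.38
```

```bash
python3 -m pendant '[[[0.007,-0.0107,0.07,-0.003],[0,0,0.1,0],[0,0,0.057,0],[0,0,0,0],[0,0,0,0]]]' && python3 -m pendant '[[[0,0,0,0],[0,0,0,0],[0,0,0,0],[0,0,0,0],[0,0,0,0]]]' 0.4 50 && python3 -m pendant '[[[0,0,0,0],[0,0,-0.05,0],[0,0,-0.1,0],[0,0,-0.15,0],[0,0,-0.15,0]]]'
python3 - <<'E'
from h import *
delta([458,-291.8,156],.031)
E
```

```text
time_s: 41.18
tcp_pos: [572.6, -25.8, 5.4]
eef_rot: [3.14, 0.0, 1.61]
force: [1.3, 0.1, 0.1]
gripper_width: 85.4
finger_force: 0.0
time_s: 41.8
tcp_pos: [573.1, -25.9, 5.9]
eef_rot: [3.139, 0.001, 1.61]
force: [0.2, -0.1, 6.2]
gripper_width: 65.1
finger_force: 57.7
time_s: 42.42
tcp_pos: [570.7, -25.5, 140.7]
eef_rot: [-3.14, -0.0, 1.61]
force: [1.5, -0.6, -2.1]
gripper_width: 64.9
finger_force: 57.0
shift mm [-261.7 -123.   -15.2] norm [-0.8723, -0.4099, -0.0507, np.float64(0.0025)] tooly 0.039 t 42.425 j6 1.37
```

```bash
python3 -m pendant '[[[-0.06,-0.03,-0.03,0.0025],[-0.11,-0.05,-0.02,0],[-0.11,-0.05,0,0],[-0.11,-0.05,0,0],[-0.11,-0.05,0,0]]]' && python3 -m pendant '[[[-0.11,-0.05,0,0],[-0.11,-0.05,0,0],[-0.11,-0.05,0,0],[-0.042,-0.03,0,0],[0,0,0,0]]]' && python3 -m pendant '[[[0,0,0,0],[0,0,0,0],[0,0,0,0],[0,0,0,0],[0,0,0,0]]]'
python3 - <<'E'
from h import *
snap('wrist','w7.png'); delta([458,-291.8,15],.031)
E
```

```text
time_s: 43.05
tcp_pos: [505.0, -178.8, 153.1]
eef_rot: [-3.139, -0.001, 1.601]
force: [0.9, 0.7, -1.0]
gripper_width: 65.0
finger_force: 57.1
time_s: 43.68
tcp_pos: [455.5, -291.0, 153.6]
eef_rot: [-3.14, -0.002, 1.6]
force: [-0.7, -0.1, -0.9]
gripper_width: 64.9
finger_force: 57.0
time_s: 44.3
tcp_pos: [457.1, -290.9, 154.6]
eef_rot: [3.142, 0.0, 1.602]
force: [-0.4, 0.4, -0.7]
gripper_width: 65.2
finger_force: 57.0
shift mm [ -0.8   0.8 139.6] norm [-0.0028, 0.0028, 0.4652, np.float64(0.0001)] tooly 0.031 t 44.35 j6 0.85
```

View pics/w7.png

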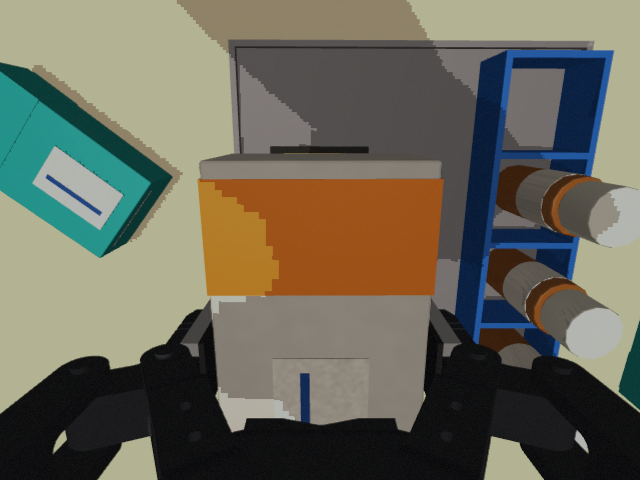

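The pad's visible end (270–368,147) is centred under the carton; three vials stand upright in the bays. Set it down.

```bash
python3 -c "
from h import *
p=bot.camera_params('wrist'); print(onz(p,270,147,9),onz(p,368,147,9))"; python3 -m pendant '[[[-0.003,0.0028,0.1,0],[0,0,0.15,0],[0,0,0.12,0],[0,0,0.06,0],[0,0,0.03,0]]]' && python3 -m pendant '[[[0,0,0,0],[0,0,0.006,0],[0,0,0,0],[0,0,0,0],[0,0,0,0]]]'
```

```text
[ 420.71717838 -234.92200723    9.        ] [ 490.06897682 -232.76657947    9.        ]
time_s: 44.98
tcp_pos: [457.2, -291.4, 15.3]
eef_rot: [-3.14, -0.001, 1.602]
force: [-0.3, -0.7, -1.8]
gripper_width: 65.2
finger_force: 56.9
time_s: 45.6
tcp_pos: [458.0, -292.1, 15.0]
eef_rot: [3.141, 0.0, 1.602]
force: [-0.9, -0.1, -0.3]
gripper_width: 65.1
finger_force: 57.0
```

```bash
python3 -m pendant '[[[0,0,-0.01,0],[-0.006,0,0,0],[0,0,0.01,0],[0,0,0.001,0],[0,0,0,0]]]' && python3 -m pendant '[[[0,0,0,0],[0,0,0,0],[0,0,0,0],[0,0,0,0],[0,0,-0.04,0]]]' 0.95 && python3 -m pendant '[[[0,0,-0.12,0],[0,0,-0.16,0],[0.1,0,-0.16,0],[0.1,0,-0.1,0],[0.1,0,0,0]]]' 1 && python3 -m pendant '[[[0.05,0,0,0],[0,0,0,0],[0,0,0,0],[0,0,0,0],[0,0,0,0]]]'
python3 - <<'E'
from h import *
im,p=snap('wrist','w8.png'); print(bot.state()['tcp_pos'])
np.save('w8.npy',np.array(p['camera_from_world']))
E
```

```text
time_s: 46.22
tcp_pos: [458.4, -294.3, 15.0]
eef_rot: [3.141, 0.001, 1.602]
force: [-1.1, -1.8, 3.4]
gripper_width: 65.6
finger_force: 57.7
time_s: 46.85
tcp_pos: [457.0, -293.0, 25.9]
eef_rot: [-3.14, -0.002, 1.602]
force: [-0.4, -0.4, -0.6]
gripper_width: 81.3
finger_force: 0.0
time_s: 47.48
tcp_pos: [457.4, -204.4, 192.9]
eef_rot: [3.135, 0.004, 1.602]
force: [0.6, 1.2, -0.9]
gripper_width: 85.2
finger_force: 0.0
time_s: 48.1
tcp_pos: [454.6, -189.4, 188.1]
eef_rot: [-3.141, -0.0, 1.601]
force: [0.2, -1.1, -0.2]
gripper_width: 85.4
finger_force: 0.0
[ 454.60752634 -189.27656167  188.15373974]
```

View pics/w8.png

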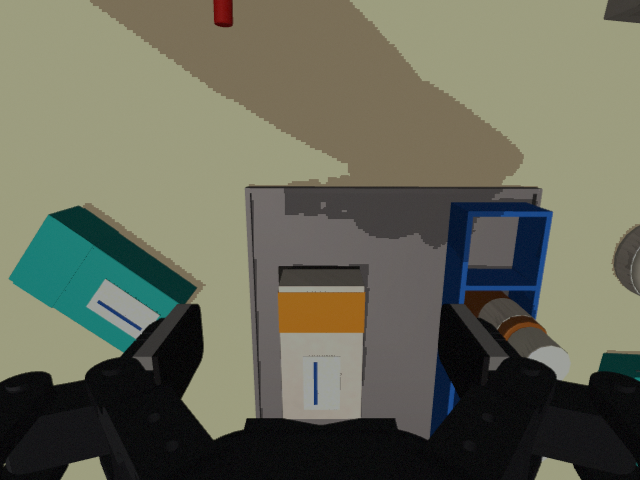

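The placed carton shows an even 2 mm black margin at the pad's +y end (278–367, 266–270). Now the green one.

```bash
python3 -m pendant '[[[0.1,0.1,0,0],[0.11,0.13,0,0],[0.11,0.13,0,0],[0.11,0.13,0,0],[0.11,0.13,0,0]]]' 1 && python3 -m pendant '[[[0.11,0.13,0,0],[0.035,0.08,0,0.0213],[0,0,0.15,0],[0,0,0.15,0],[0,0,0,0]]]' && python3 -m pendant '[[[0,0,0,0],[0,0,0,0],[0,0,0,0],[0,0,0,0],[0,0,0,0]]]'
python3 - <<'E'
from h import *
im,p=snap('wrist','w9.png'); print(bot.state()['tcp_pos'])
E
```

```text
time_s: 48.78
tcp_pos: [636.8, -20.2, 188.2]
eef_rot: [-3.142, 0.0, 1.602]
force: [0.1, -0.8, 0.0]
gripper_width: 85.2
finger_force: 0.0
time_s: 49.4
tcp_pos: [693.0, 24.4, 93.3]
eef_rot: [-3.131, -0.0, 1.535]
force: [-0.8, -0.1, 0.3]
gripper_width: 85.2
finger_force: 0.0
time_s: 50.02
tcp_pos: [697.3, 24.4, 98.9]
eef_rot: [3.141, 0.0, 1.535]
force: [0.3, -0.2, 0.5]
gripper_width: 85.5
finger_force: 0.0
[697.18298282  24.36903136  98.64019504]
```

View pics/w9.png

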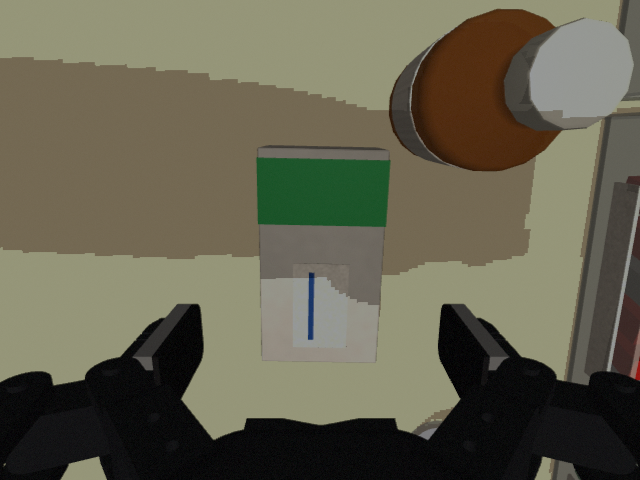

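Green carton top: (258,149), (389,151), (377,362), (262,361). The syrup bottle is at upper right (base left edge about (400,110)) and the cup at the lower edge (440,430).

Run:
```python
from h import *
p=bot.camera_params('wrist')
X=np.array([onz(p,*t,40)[:2] for t in[(258,149),(389,151),(377,362),(262,361)]]); print(X.round(0).tolist(),X.mean(0).round(1),[np.linalg.norm(X[i]-X[i-1]).round() for i in range(4)])
a=(X[0]+X[1]-X[2]-X[3]); yaw=np.arctan2(-a[0],a[1]); print('yaw',yaw.round(3)); delta([*X.mean(0),6],yaw)
print(onz(p,395,110,0),onz(p,425,160,0),onz(p,440,415,70))
```

```text
[[670.0, 84.0], [734.0, 81.0], [729.0, -37.0], [663.0, -34.0]] [698.8  23.6] [np.float64(119.0), np.float64(65.0), np.float64(118.0), np.float64(66.0)]
yaw -0.053
shift mm [-0.7  1.6 92.6] norm [-0.0023, 0.0052, 0.3088, np.float64(0.0056)] tooly -0.036 t 50.075 j6 1.55
[744.30356645 102.27501759   0.        ] [762.63489499  73.20401843   0.        ] [756.62122355 -49.84562221  70.        ]
```

```bash
python3 -m pendant '[[[-0.0023,0.005,0.1,0.0056],[0,0,0.12,0],[0,0,0.088,0],[0,0,0,0],[0,0,0,0]]]' && python3 -m pendant '[[[0,0,0,0],[0,0,0,0],[0,0,0,0],[0,0,0,0],[0,0,0,0]]]' 0.4 50 && python3 -m pendant '[[[0,0,0,0],[0,0,-0.05,0],[0,0,-0.1,0],[0,0,-0.15,0],[0,0,-0.15,0]]]' && python3 -m pendant '[[[0,0,-0.15,0],[0,0,0,-0.0267],[0,0,0,0],[0,0,0,0],[0,0,0,0]]]'
python3 - <<'E'
from h import *
delta([458,-294,186],.031)
E
```

```text
time_s: 50.7
tcp_pos: [699.4, 23.6, 7.0]
eef_rot: [3.14, -0.0, 1.517]
force: [0.1, -0.1, 0.9]
gripper_width: 85.5
finger_force: 0.0
time_s: 51.32
tcp_pos: [700.3, 23.5, 8.2]
eef_rot: [3.138, 0.0, 1.517]
force: [0.4, 0.4, 6.4]
gripper_width: 65.3
finger_force: 58.1
time_s: 51.95
tcp_pos: [697.9, 23.7, 142.3]
eef_rot: [-3.14, -0.0, 1.517]
force: [0.8, -0.0, -1.2]
gripper_width: 65.3
finger_force: 57.3
time_s: 52.58
tcp_pos: [697.7, 23.7, 184.7]
eef_rot: [-3.139, -0.0, 1.601]
force: [0.0, 0.1, -2.2]
gripper_width: 65.4
finger_force: 57.4
shift mm [-310.4 -249.1   -0.7] norm [-1.0346, -0.8304, -0.0024, np.float64(-0.0004)] tooly 0.03 t 52.575 j6 1.48
```

```bash
python3 -m pendant '[[[-0.06,-0.05,0,0],[-0.11,-0.09,0,0],[-0.11,-0.09,0,0],[-0.11,-0.09,0,0],[-0.11,-0.09,0,0]]]' && python3 -m pendant '[[[-0.11,-0.09,0,0],[-0.11,-0.09,0,0],[-0.11,-0.09,0,0],[-0.11,-0.09,0,0],[-0.0946,-0.0604,0,0]]]' && python3 -m pendant '[[[0,0,0,0],[0,0,0,0],[0,0,0.15,0],[0,0,0.15,0],[0,0,0.07,0]]]' && python3 -m pendant '[[[0,0,0,0],[0,0,0,0],[0,0,0,0],[0,0,0,0],[0,0,0,0]]]'
python3 - <<'E'
from h import *
delta([458.2,-294,57.2],.031)
E
```

```text
time_s: 53.2
tcp_pos: [579.0, -130.9, 185.4]
eef_rot: [-3.141, -0.0, 1.601]
force: [0.6, -0.1, -1.8]
gripper_width: 65.6
finger_force: 57.3
time_s: 53.82
tcp_pos: [457.5, -295.0, 185.5]
eef_rot: [-3.141, -0.001, 1.6]
force: [0.5, -0.4, -0.9]
gripper_width: 65.1
finger_force: 57.3
time_s: 54.45
tcp_pos: [457.9, -291.5, 72.1]
eef_rot: [-3.138, -0.004, 1.603]
force: [-0.2, 0.4, -1.2]
gripper_width: 64.9
finger_force: 57.2
time_s: 55.08
tcp_pos: [459.4, -294.5, 75.7]
eef_rot: [3.141, 0.001, 1.601]
force: [0.2, 0.2, -1.0]
gripper_width: 65.2
finger_force: 57.2
shift mm [ 0.6 -1.2 18.4] norm [0.0018, -0.0039, 0.0615, np.float64(-0.0002)] tooly 0.03 t 55.075 j6 0.85
```

```bash
python3 -m pendant '[[[0.001,-0.0035,0.03,0],[0,0,0.024,0],[0,0,0.005,0],[0,0,0,0],[0,0,0,0]]]' && python3 -m pendant '[[[0,0,0.003,0],[0,0,0,0],[0,0,0,0],[0,0,0,0],[0,0,0,0]]]' && python3 -m pendant '[[[0,0,0,0],[0,0,0,0],[0,0,0,0],[0,0,0,0],[0,0,-0.04,0]]]' 0.95 && python3 -m pendant '[[[0,0,-0.12,0],[0,0,-0.16,0],[0.1,0,-0.16,0],[0.12,0,-0.1,0],[0.12,0,0,0]]]' 1 && python3 -m pendant '[[[0.06,0,0,0],[0,0,0,0],[0,0,0,0],[0,0,0,0],[0,0,0,0]]]'
python3 - <<'E'
from h import *
im,p=snap('wrist','w10.png'); print(bot.state()['tcp_pos'])
a=im[200:480,200:600]
s,_=snap('side'); c=snap('scene')[0]
o=np.zeros((600,800,3),np.uint8)
o[:320,:800]=cv2.resize(im[240:432,100:580],(800,320),interpolation=cv2.INTER_CUBIC)
o[320:,:400]=cv2.resize(s[270:382,330:490],(400,280),interpolation=cv2.INTER_CUBIC)
o[320:,400:]=cv2.resize(c[220:332,150:310],(400,280),interpolation=cv2.INTER_CUBIC)
cv2.imwrite('pics/w10c.png',o[:,:,::-1])
E
```

```text
time_s: 55.7
tcp_pos: [457.8, -293.7, 57.2]
eef_rot: [-3.141, -0.0, 1.601]
force: [-2.3, 0.3, 2.0]
gripper_width: 65.2
finger_force: 57.5
time_s: 56.32
tcp_pos: [457.9, -293.8, 57.2]
eef_rot: [-3.141, -0.0, 1.601]
force: [-2.6, 2.6, 8.1]
gripper_width: 64.8
finger_force: 58.3
time_s: 56.95
tcp_pos: [457.1, -293.2, 67.8]
eef_rot: [-3.14, -0.002, 1.601]
force: [-0.6, 0.1, 0.0]
gripper_width: 81.2
finger_force: 0.0
time_s: 57.58
tcp_pos: [457.1, -192.4, 235.0]
eef_rot: [3.135, 0.004, 1.601]
force: [-0.0, -0.3, -0.2]
gripper_width: 85.1
finger_force: 0.0
time_s: 58.2
tcp_pos: [454.3, -174.7, 230.1]
eef_rot: [-3.141, -0.0, 1.6]
force: [-0.1, 0.2, -0.4]
gripper_width: 85.0
finger_force: 0.0
[ 454.34227492 -174.56379899  230.14983802]
```

View pics/w10c.png

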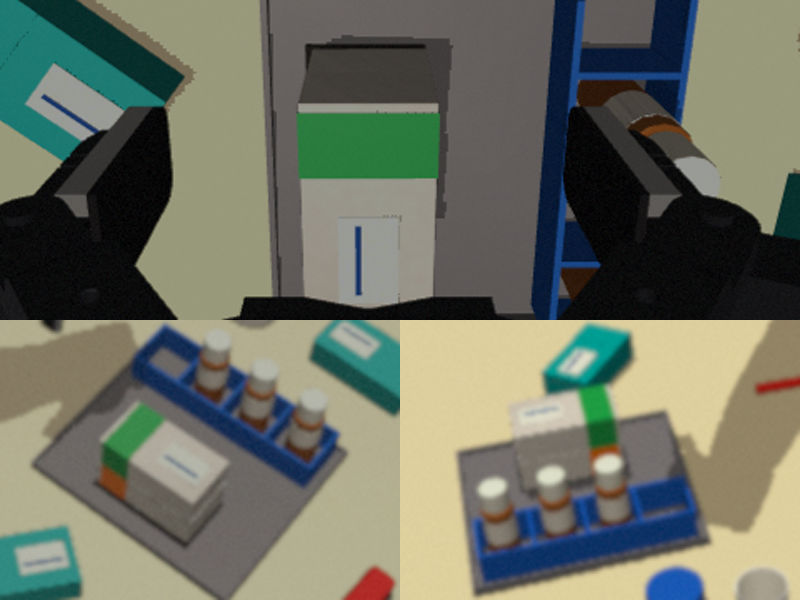

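Both cartons are squarely stacked on the pad and all three vials stand in separate bays. Now to the cover handle.

```bash
python3 -m pendant '[[[0,0,-0.15,0],[0.06,0.02,-0.15,0],[0.123,0.048,-0.1,0],[0.123,0.048,0,0],[0.123,0.048,0,0]]]' 0.28 25 && python3 -m pendant '[[[0.123,0.048,0,0],[0.123,0.048,0,0],[0.123,0.048,0,0],[0.123,0.048,0,0],[0.123,0.048,0,0]]]' && python3 -m pendant '[[[0.123,0.048,0,0],[0.123,0.048,0,0],[0.123,0.048,0,0],[0.123,0.048,0,-0.024],[0.069,0.031,0,0]]]' && python3 -m pendant '[[[0,0,0,0],[0,0,0,0],[0,0,0,0],[0,0,0,0],[0,0,0,0]]]'
python3 - <<'E'
from h import *
im,p=snap('wrist','w11.png'); delta([627,312.4,257],.104)
E
```

```text
time_s: 58.98
tcp_pos: [500.4, -43.0, 351.3]
eef_rot: [3.14, 0.0, 1.601]
force: [1.3, -0.2, 0.3]
gripper_width: 23.9
finger_force: 0.0
time_s: 59.6
tcp_pos: [566.4, 143.9, 350.3]
eef_rot: [3.141, 0.0, 1.601]
force: [0.7, 0.0, -0.0]
gripper_width: 23.9
finger_force: 0.0
time_s: 60.22
tcp_pos: [626.6, 315.4, 349.6]
eef_rot: [-3.141, 0.0, 1.678]
force: [-0.7, -0.3, 0.0]
gripper_width: 24.2
finger_force: 0.0
time_s: 60.85
tcp_pos: [626.1, 313.1, 350.7]
eef_rot: [3.141, -0.0, 1.676]
force: [-0.7, 0.0, 0.4]
gripper_width: 24.0
finger_force: 0.0
shift mm [-0.9  0.8 93.7] norm [-0.003, 0.0027, 0.3122, np.float64(0.0004)] tooly 0.105 t 60.9 j6 1.84
```

View pics/w11.png

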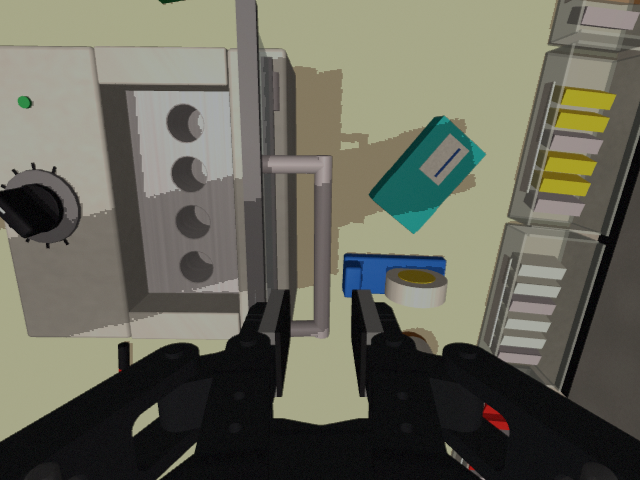

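The handle bar at (322, 160–330) lies between the fingers and all four wells are empty. Grip it and swing the cover shut.

```bash
python3 -m pendant '[[[-0.003,0.003,0.1,0],[0,0,0.12,0],[0,0,0.09,0],[0,0,0.002,0],[0,0,0,0]]]' && python3 -m pendant '[[[0,0,0,0],[0,0,0,0],[0,0,0,0],[0,0,0,0],[0,0,0,0]]]' 0 25 && python3 -m pendant '[[[0,-0.048,-0.0138,0],[0,-0.0495,-0.0086,0],[0,-0.05,-0.0032,0],[0,-0.05,0.002,0],[0,-0.0497,0.0074,0]]]' && python3 -m pendant '[[[0,-0.0486,0.0127,0],[0,-0.047,0.0178,0],[0,-0.0448,0.0227,0],[0,-0.042,0.0273,0],[0,-0.039,0.0317,0]]]' && python3 -m pendant '[[[0,-0.0354,0.0357,0],[0,-0.0314,0.039,0],[0,-0.027,0.0423,0],[0,-0.0224,0.045,0],[0,-0.0175,0.047,0]]]' && python3 -m pendant '[[[0,0,0,0],[0,0,0,0],[0,0,0,0],[0,0,0,0],[0,0,0,0]]]'
```

```text
time_s: 61.52
tcp_pos: [627.6, 312.9, 258.1]
eef_rot: [3.14, -0.0, 1.677]
force: [-0.2, 0.0, -0.8]
gripper_width: 23.9
finger_force: 0.0
time_s: 62.15
tcp_pos: [628.1, 313.2, 258.9]
eef_rot: [3.138, -0.001, 1.677]
force: [-0.4, 0.8, 5.5]
gripper_width: 8.6
finger_force: 25.4
time_s: 62.78
tcp_pos: [556.8, 306.3, 266.4]
eef_rot: [3.13, -0.003, 1.676]
force: [2.0, 0.9, 11.9]
gripper_width: 8.8
finger_force: 26.5
time_s: 63.4
tcp_pos: [486.1, 299.5, 231.9]
eef_rot: [3.14, -0.005, 1.678]
force: [-8.1, 2.4, 15.2]
gripper_width: 8.8
finger_force: 28.4
time_s: 64.03
tcp_pos: [442.8, 295.3, 165.2]
eef_rot: [-3.134, -0.005, 1.678]
force: [-8.6, 4.5, 5.4]
gripper_width: 8.5
finger_force: 29.1
time_s: 64.65
tcp_pos: [442.3, 295.2, 163.7]
eef_rot: [-3.131, -0.005, 1.678]
force: [-9.8, 6.2, -0.7]
gripper_width: 8.8
finger_force: 28.6
```

```bash
python3 -m pendant '[[[0,0,0.006,0],[0,0,0.004,0],[0,0,0.004,0],[0,0,0,0],[0,0,0,0]]]' && python3 -m pendant '[[[0,0,0,0],[0,0,0,0],[0,0,0,0],[0,0,0,0],[0,0,0,0]]]'
```

```text
time_s: 65.28
tcp_pos: [442.2, 295.2, 162.8]
eef_rot: [-3.132, -0.006, 1.679]
force: [-15.5, 2.9, 16.4]
gripper_width: 8.8
finger_force: 30.3
time_s: 65.9
tcp_pos: [442.2, 295.2, 162.8]
eef_rot: [-3.132, -0.006, 1.679]
force: [-16.1, 3.1, 16.8]
gripper_width: 8.7
finger_force: 30.3
```

The cover rests on the rim (same height as at the start, 16 N downward). Release and go above the dial; the bar lies about 0.83 rad from zero, so I grip turned by a half turn to stay in the last joint's range.

```bash
python3 -m pendant '[[[0,0,-0.014,0],[0,0,0,0],[0,0,0,0],[0,0,0,0],[0,0,0,0]]]' 0.4 25 && python3 -m pendant '[[[0,0,-0.1,0],[0,0,-0.15,0],[0,-0.1,-0.1,0],[0.008,-0.127,0,0],[0,0,0,0.05]]]' && python3 -m pendant '[[[0,0,0,0.055],[0,0,0,0.055],[0,0,0,0.055],[0,0,0,0.055],[0,0,0,0.055]]]' && python3 -m pendant '[[[0,0,0,0.055],[0,0,0,0.055],[0,0,0,0.055],[0,0,0,0.055],[0,0,0,0.055]]]' && python3 -m pendant '[[[0,0,0,0.055],[0,0,0,0.055],[0,0,0,0.054],[0,0,0,0],[0,0,0,0]]]'
python3 - <<'E'
from h import *
im,p=snap('wrist','w12.png'); s=bot.state(); print(s['tcp_pos'],s['eef_rot'],s['joints'][5])
E
```

```text
time_s: 66.53
tcp_pos: [447.5, 293.6, 165.1]
eef_rot: [-3.141, 0.0, 1.676]
force: [-0.0, 0.3, -0.6]
gripper_width: 33.9
finger_force: 0.0
time_s: 67.15
tcp_pos: [377.4, 288.7, 270.9]
eef_rot: [-3.142, -0.0, 1.517]
force: [1.3, 0.6, -0.2]
gripper_width: 33.9
finger_force: 0.0
time_s: 67.78
tcp_pos: [379.5, 288.8, 270.2]
eef_rot: [3.142, 0.0, 0.65]
force: [0.4, -0.4, -1.2]
gripper_width: 34.4
finger_force: 0.0
time_s: 68.4
tcp_pos: [418.1, 111.2, 270.6]
eef_rot: [-3.007, 0.041, 0.019]
force: [0.2, 0.2, -0.2]
gripper_width: 34.3
finger_force: 0.0
time_s: 69.03
tcp_pos: [390.4, -8.5, 270.8]
eef_rot: [-2.94, 0.122, -0.341]
force: [-0.0, 0.8, -0.1]
gripper_width: 33.9
finger_force: 0.0
[390.48556042  -8.01892107 270.86626517] [-2.93990423  0.12221982 -0.33936131] 3.140570876227838
```

View pics/w12.png

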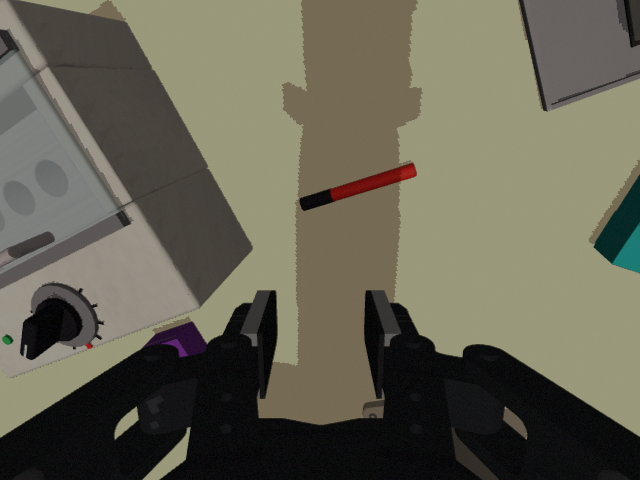

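The turn ran the last joint to its limit and the arm swung aside, clear of everything at z = 270. I turn back the other way.

```bash
python3 -m pendant '[[[0,0,0,-0.02],[0,0,0,-0.03],[0,0,0,-0.03],[0,0,0,0],[0,0,0,0]]]'; python3 -c "
from h import *
s=bot.state(); print(s['joints'].round(3),s['eef_rot'].round(3),s['tcp_pos'].round(1))"
```

```text
time_s: 69.7
tcp_pos: [390.4, -7.8, 270.9]
eef_rot: [-2.917, 0.069, -0.093]
force: [-0.8, 0.1, -0.2]
gripper_width: 34.1
finger_force: 0.0
[-0.34  -0.105 -0.38   1.418  0.201  2.891] [-2.917  0.069 -0.093] [390.4  -7.8 270.9]
```

The tool is now tilted about 0.24 rad, which the rows can't undo. I'll push the dial bar back to its stop with shut fingers instead of gripping it. First, turn back.

```bash
python3 -m pendant '[[[0,0,-0.1,-0.056],[0,0,-0.05,-0.056],[0,0,0,-0.056],[0,0,0,-0.056],[0,0,0,-0.056]]]' 0 25 && python3 -m pendant '[[[0,0,0,-0.056],[0,0,0,-0.056],[0,0,0,-0.056],[0,0,0,-0.056],[0,0,0,-0.056]]]' ; python3 -c "
from h import *
s=bot.state(); print(s['joints'].round(3),R.from_euler('xyz',s['eef_rot']).as_matrix().round(3))
delta([380,336,300])"
```

```text
time_s: 70.32
tcp_pos: [392.5, -18.6, 314.7]
eef_rot: [-2.944, -0.129, 0.77]
force: [-0.0, -0.8, -1.1]
gripper_width: -0.3
finger_force: 0.0
time_s: 70.95
tcp_pos: [392.4, -18.6, 314.6]
eef_rot: [-3.116, -0.234, 1.66]
force: [0.9, 0.2, 0.0]
gripper_width: -0.2
finger_force: 0.0
[-0.363 -0.113 -0.297  1.514  0.199  1.103] [[-0.087  0.995 -0.046]
 [ 0.969  0.095  0.229]
 [ 0.232 -0.025 -0.972]]
shift mm [341.3  21.6  95.8] norm [1.1376, 0.0722, 0.3193] tooly 0.095 t 70.95 j6 1.1
```

```bash
python3 -m pendant '[[[0.06,0.004,0.017,0],[0.12,0.0076,0.034,0],[0.12,0.0076,0.034,0],[0.12,0.0076,0.034,0],[0.12,0.0076,0.034,0]]]' && python3 -m pendant '[[[0.12,0.0076,0.034,0],[0.12,0.0076,0.034,0],[0.12,0.0076,0.034,0],[0.12,0.0076,0.034,0],[0.12,0.0076,0.034,0]]]'  && python3 -m pendant '[[[0,0,0,0],[0,0,0,0],[0,0,0,0],[0,0,0,0],[0,0,0,0]]]'
python3 - <<'E'
from h import *
im,p=snap('wrist','w13.png'); s=bot.state(); print(s['tcp_pos'],s['eef_rot'])
# numeric look: dial disc & red mark & cover handle
hsv=cv2.cvtColor(im,cv2.COLOR_RGB2HSV)
m=((hsv[:,:,0]<8)|(hsv[:,:,0]>172))&(hsv[:,:,1]>150)&(hsv[:,:,2]>80)
n,l,st,c=cv2.connectedComponentsWithStats(m.astype(np.uint8))
for i in range(1,n):
    if st[i,4]>8: print('red',c[i].round(),st[i,4],onz(p,*c[i],135).round())
for X in[(374,290,147),(374,290,179),(358,304,179)]: print(X,proj(p,X).round())
delta([385,336,157])
E
```

```text
time_s: 71.58
tcp_pos: [387.2, 151.0, 307.3]
eef_rot: [-3.115, -0.234, 1.654]
force: [1.5, -1.0, -0.3]
gripper_width: -0.1
finger_force: 0.0
time_s: 72.2
tcp_pos: [381.3, 338.3, 299.0]
eef_rot: [-3.115, -0.234, 1.654]
force: [-0.0, 0.4, -0.2]
gripper_width: 0.2
finger_force: 0.0
time_s: 72.82
tcp_pos: [382.0, 336.2, 299.1]
eef_rot: [-3.115, -0.234, 1.653]
force: [-0.6, -0.3, -0.1]
gripper_width: 0.1
finger_force: 0.0
[381.981842   336.34288888 299.13808201] [-3.11491938 -0.23385243  1.65339604]
red [266. 325.] 48 [339. 285. 135.]
(374, 290, 147) [309. 327.]
(374, 290, 179) [306. 338.]
(358, 304, 179) [285. 317.]
shift mm [-33.5   6.7 138. ] norm [-0.1117, 0.0222, 0.46] tooly 0.089 t 72.875 j6 1.96
```

```bash
python3 -c "
from h import *
delta([357,338,158])
T=R.from_euler('xyz',bot.state()['eef_rot']).inv()
print('per 10mm -y', (T.apply([0,-10,0])/300).round(4))"
```

```text
shift mm [-29.1 -21.1 138.8] norm [-0.097, -0.0702, 0.4626] tooly 0.089 t 72.875 j6 1.96
per 10mm -y [-0.0323 -0.003  -0.0076]
```

```bash
python3 -m pendant '[[[-0.01,-0.0702,0.04,0],[-0.022,0,0.106,0],[-0.022,0,0.106,0],[-0.022,0,0.106,0],[-0.021,0,0.105,0]]]' && python3 -m pendant '[[[0,0,0,0],[0,0,0,0],[0,0,0,0],[0,0,0,0],[0,0,0,0]]]' && python3 -m pendant '[[[-0.0161,-0.0015,-0.0038,0],[-0.0161,-0.0015,-0.0038,0],[-0.0161,-0.0015,-0.0038,0],[0,0,0,0],[0,0,0,0]]]' && python3 -m pendant '[[[-0.0097,-0.0009,-0.0023,0],[-0.0097,-0.0009,-0.0023,0],[0,0,0,0],[0,0,0,0],[0,0,0,0]]]'
```

```text
time_s: 73.5
tcp_pos: [356.9, 338.3, 157.0]
eef_rot: [-3.115, -0.234, 1.654]
force: [0.7, -0.2, -0.8]
gripper_width: -0.0
finger_force: 0.0
time_s: 74.12
tcp_pos: [357.3, 338.6, 158.5]
eef_rot: [-3.116, -0.234, 1.655]
force: [0.1, -0.5, -0.5]
gripper_width: -0.1
finger_force: 0.0
time_s: 74.75
tcp_pos: [356.5, 323.7, 157.8]
eef_rot: [-3.114, -0.235, 1.654]
force: [-0.9, 3.9, -0.4]
gripper_width: 0.1
finger_force: 1.7
time_s: 75.38
tcp_pos: [353.0, 320.3, 157.9]
eef_rot: [-3.107, -0.242, 1.656]
force: [-8.6, 11.8, 0.7]
gripper_width: -0.0
finger_force: 6.3
```

Force points along the bar, so the pusher met its end face. Back off, come round to its clockwise side, and push along the turning direction.

```bash
python3 -c "
from h import *
s=bot.state();T=R.from_euler('xyz',s['eef_rot']).inv(); q=np.array(s['tcp_pos'])
for w in [(357,342,158),(398,342,158),(386,329,158),(379,322,158),(372,316,158),(366,311,158)]:
    w=np.array(w); print((T.apply(w-q)/300).round(4).tolist()); q=w"
```

```text
[0.069, 0.02, 0.0159]
[-0.0112, 0.136, -0.0075]
[-0.0386, -0.0438, -0.0081]
[-0.0206, -0.0254, -0.0042]
[-0.0174, -0.0251, -0.0034]
[-0.0145, -0.0215, -0.0028]
```

```bash
python3 -m pendant '[[[0.035,0.01,0.008,0],[0.034,0.01,0.008,0],[-0.006,0.068,-0.004,0],[-0.006,0.068,-0.004,0],[0,0,0,0]]]' && python3 -m pendant '[[[-0.0193,-0.0219,-0.004,0],[-0.0193,-0.0219,-0.004,0],[0,0,0,0],[0,0,0,0],[0,0,0,0]]]' && python3 -m pendant '[[[-0.0103,-0.0127,-0.0021,0],[-0.0103,-0.0127,-0.0021,0],[0,0,0,0],[0,0,0,0],[0,0,0,0]]]' && python3 -m pendant '[[[-0.0087,-0.0125,-0.0017,0],[-0.0087,-0.0125,-0.0017,0],[0,0,0,0],[0,0,0,0],[0,0,0,0]]]'
```

```text
time_s: 76.0
tcp_pos: [404.7, 338.7, 158.5]
eef_rot: [-3.116, -0.234, 1.653]
force: [0.1, 0.0, -0.5]
gripper_width: 0.4
finger_force: 0.0
time_s: 76.62
tcp_pos: [389.9, 326.0, 158.4]
eef_rot: [-3.115, -0.234, 1.655]
force: [-0.4, -0.6, 0.2]
gripper_width: 0.2
finger_force: 0.0
time_s: 77.25
tcp_pos: [383.0, 318.9, 158.2]
eef_rot: [-3.115, -0.234, 1.654]
force: [0.3, -0.8, -0.2]
gripper_width: 0.0
finger_force: 0.0
time_s: 77.88
tcp_pos: [376.1, 313.5, 158.5]
eef_rot: [-3.115, -0.235, 1.655]
force: [1.7, 4.5, -0.9]
gripper_width: -0.1
finger_force: 2.4
```

```bash
python3 -m pendant '[[[-0.0074,-0.0104,-0.0015,0],[-0.0074,-0.0104,-0.0015,0],[0,0,0,0],[0,0,0,0],[0,0,0,0]]]' && python3 -m pendant '[[[-0.0074,-0.0104,-0.0015,0],[-0.0074,-0.0104,-0.0015,0],[0,0,0,0],[0,0,0,0],[0,0,0,0]]]'
python3 - <<'E'
from h import *
im,p=snap('wrist'); c=proj(p,(374,290,147)).astype(int); print(c, delta([364,310,158]))
cv2.imwrite('pics/d1.png',im[:,:,::-1])
print(im[c[1]-40:c[1]+40:5,c[0]-50:c[0]+50:5].sum(2)//3)
E
```

```text
time_s: 78.5
tcp_pos: [371.8, 311.6, 159.8]
eef_rot: [-3.119, -0.243, 1.657]
force: [3.6, 14.6, -4.1]
gripper_width: -0.1
finger_force: 6.2
time_s: 79.12
tcp_pos: [368.7, 310.4, 162.1]
eef_rot: [-3.125, -0.252, 1.661]
force: [6.2, 23.8, -4.9]
gripper_width: 0.4
finger_force: 10.7
shift mm [-1.  -4.7  4.1] norm [-0.0033, -0.0155, 0.0135] tooly 0.094 t 79.175 j6 1.9
[326 350] None
[[65 62 12  8 12 61 63 63 20  5 64 63 61 12 11 11 11 67 65 66]
 [64 48 20 16 21 63 62 63 10 12 62 61 63 33 10 10 11  5 64 66]
 [62 23 23 23 17 63 61 63  7  7 60 53 55 49 18 13 17 16 10 64]
 [63 13 14 13  9 62 61 62 12  5 44 54 52 51 10 12  9 11 16 42]
 [63 17 14 13 13 52 52 54  4 13 36 53 53 52  6  9  9  6 15 15]
 [38 12 16 12 10  9  7 86 21 20 58 83 11 10 15  9  3  8 15 12]
 [13 11 13 13 14 10 10  8 19 21 63  9 10 12  7  9 13 12 11 10]
 [10 12 25 31 18 13  6  4 21 16 19 15 11 10 20 23 15 12 11  7]
 [ 9 11 10 11 10 10 14 13 20 19 14  7 11 11 10 11 15 12  8 12]
 [12  9 11 10 14 14 13 13 19 18 11 11  9 10  5 13  9 10  9  9]
 [15 13  9 13 11 10  9 15 15 19  6  8 12  8  9 12  8 11 11 13]
 [11 12  9 11 11  8 10  5 18 14 14  3  6  9 10 10 10 11  9  5]
 [ 5  6  1  5  4 10 10 13 15 17 12  5 12  4 11  4  7  5  7 12]
 [ 8 14  9 12  9  8 11 16 19 19  7 12  6 11  8 14 12  8 12 12]
 [ 9 11 10  9 10  8  8 11 17 15 11 18 11 10  9 13  8 12  7  9]
 [14 10 12 11  7 11  8 17 21 20 10 15  7 11 12 13 12 15 11 13]]
```

Force rises at y ≈ 310, which is just where the bar along zero should stop the pusher. Back off, rise and measure the bar's angle.

```bash
python3 -m pendant '[[[0.025,0.003,0.006,0],[0.03,0.003,0.007,0],[0.034,-0.004,-0.14,0],[0.034,-0.004,-0.14,0],[0.034,-0.004,-0.14,0]]]' && python3 -m pendant '[[[-0.12,-0.01,-0.03,0],[-0.12,-0.01,-0.03,0],[-0.06,0,-0.01,0],[0,0,0,0],[0,0,0,0]]]'
python3 - <<'E'
from h import *
im,p=snap('wrist','d2.png'); s=bot.state(); print(s['tcp_pos'].round(1),s['eef_rot'].round(3))
# rectify plane z=179 over x 334..414,y 250..330 at 4px/mm
S=4;xs=np.arange(334,414,1/S);ys=np.arange(330,250,-1/S)
m=np.array([[proj(p,(x,y,179)) for x in xs] for y in ys],np.float32)
r=cv2.remap(im,m[:,:,0],m[:,:,1],cv2.INTER_LINEAR); cv2.imwrite('pics/d2r.png',r[:,:,::-1])
g=r.max(2); 
print('\n'.join(''.join('#' if v<35 else ('w' if v>150 else ('+' if v<75 else '.')) for v in row) for row in cv2.resize(g,(64,40),interpolation=cv2.INTER_AREA)))
E
```

```text
time_s: 79.8
tcp_pos: [362.9, 319.3, 288.0]
eef_rot: [-3.112, -0.231, 1.653]
force: [0.9, -0.4, 1.0]
gripper_width: -0.1
finger_force: 0.0
time_s: 80.42
tcp_pos: [366.0, 227.8, 287.1]
eef_rot: [-3.113, -0.233, 1.654]
force: [-0.3, -1.0, 0.4]
gripper_width: 0.0
finger_force: 0.0
[366.1 228.  287.2] [-3.114 -0.233  1.655]
..wwwwwwwwwwwwwwwwwwwwwwwwwwwwwwwwwwwwwwwwwwwwwwwwwwwwwwwwwww..+
..wwwwwwwwwwwwwwwwwwwwwwwwwwwwwwwwwwwwwwwwwwwwwwwwwwwwwwwwwwww.+
..wwwwwwwwwwwwwwwwwwwwwwwwwwwwwwwwwwwwwwwwwwwwwwwwwwwwwwwwwwww.+
..wwwwwwwwwwwwwwwwwwwwwwwwwwwwwwwwwwwwwwwwwwwwwwwwwwwwwwwwwwww.+
..wwwwwwwwwwwwwwwwwwwwwwwwwwwwwwwwwwwwwwwwwwwwwwwwwwwwwwwwwwww.+
w..wwwwwwwwwwwwwwwwwwwwwwww..wwwwwwwwwwwwwwwwwwwwwwwwwwwwwwwwww+
w..wwwwwwwwwwwwwwwwwwwwwwww++.wwwwwwwww....wwwwwwwwwwwwwwwwwww..
w..wwwwwwwwwwwwwwwwwwwwwwww.+.......www.+..wwwwwwwwwwwwwwwwwww..
w..wwwwwwwwwwwww.wwwwww.................+.wwwwwwwwwwwwwwwwwwwww.
w..wwwwwwwwwww..+.ww.........................wwwwwwwwwwwwwwwwww.
w..wwwwwwwwwwww.++.............................wwwwwwwwwwwwwwww.
w...wwwwwwwwwwww.................................wwwwwwwwwwwwww
[... 1121 characters left out ...]
........+#++++++++++++++++##+...........wwwwwwwwww
wwww...wwww.+...........++#+++++++++++#++............wwwwwwwwwww
wwww...ww..++...............+++++#++++..............wwwwwwwwwwww
wwwww..ww....w.....................................wwwwwwwwwwwww
wwwww..wwwwwwwww..................................wwwwwwwwwwwwww
wwwww...wwwwwwwww...............................wwwwwwwwwwwwwwww
wwwww...wwwwwwwwwwww.+......................+..wwwwwwwwwwwwwwwww
wwwww...wwwwwwwwwww.++....................w..+.wwwwwwwwwwwwwwwww
wwwwww..wwwwwwwwwww.+.wwwwww....++...wwwwwww...wwwwwwwwwwwwwwwww
wwwwww..wwwwwwwwwwww..wwwwwwwww..+.wwwwwwwwwwwwwwwwwwwwwwwwwww..
wwwwww..wwwwwwwwwwwwwwwwwwwwwww....wwwwwwwwwwwwwwwwwwwww........
```

Run:
```python
import cv2,numpy as np
r=cv2.imread('pics/d2r.png').max(2)
m=np.zeros_like(r); sub=r[150:185,85:165]; m[150:185,85:165]=(sub>55)*255
n,l,st,c=cv2.connectedComponentsWithStats(m)
for i in range(1,n):
    if st[i,4]>60:
        ys,xs=np.where(l==i); q=np.c_[xs,-ys].astype(np.float32)
        vx,vy,_,_=cv2.fitLine(q,cv2.DIST_L2,0,.01,.01).ravel(); print(st[i],np.arctan2(vy,vx),c[i])
for x in range(85,160,6):
    col=r[150:195,x].astype(int); print(x,' '.join(map(str,col[::2])))
```

```text
[ 90 161  65  16 733] 0.08762722 [122.01091405 168.55388813]
85 57 29 24 20 16 14 15 14 12 11 11 12 12 11 13 14 17 25 32 38 53 79 103
91 20 22 26 27 28 28 29 28 53 90 104 100 74 41 17 23 26 26 23 22 22 20 17
97 21 25 31 31 33 34 32 35 95 142 161 162 113 66 36 35 37 37 37 37 30 25 21
103 20 25 30 31 33 33 29 27 108 147 161 155 97 52 33 35 37 37 36 33 28 24 18
109 18 27 30 30 32 33 34 57 130 154 161 142 86 50 37 35 38 39 36 32 26 22 17
115 23 29 30 32 34 36 36 80 137 160 162 125 76 40 38 36 36 37 36 31 25 20 14
121 26 29 29 29 31 32 32 96 142 161 163 110 66 39 36 36 36 36 34 29 24 19 14
127 25 28 31 32 33 33 42 113 147 161 153 96 55 39 36 36 36 35 32 28 24 18 9
133 27 29 30 31 32 33 60 130 155 161 138 82 47 37 36 38 37 35 31 25 20 16 12
139 26 29 30 30 32 33 78 138 161 162 122 72 40 38 38 37 38 34 29 25 20 14 9
145 27 31 30 29 30 31 106 150 162 163 108 64 39 35 36 36 35 33 26 24 21 14 8
151 29 30 30 30 31 42 111 127 134 128 78 49 37 35 37 37 35 31 26 22 15 9 5
157 28 28 28 30 31 32 32 34 34 34 36 36 35 36 37 35 32 30 26 20 14 9 6
```

```bash
python3 -c "
from cell import bot
print(bot.state()['time_s']); print(bot.close_job())"
```

```text
80.475
the job is handed in; nothing more can be done
None
```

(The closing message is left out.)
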